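# Tip a stock tote of coupling nuts under the low shelf into its pigeonhole

### The job

Refill the pigeonhole that has the yellow tray: slide the blue tote along the loading ledge until it stands squarely in front of that pigeonhole with its runners butted against the ledge's lip, then, keeping it against the lip, tip it up from behind by its rear handle until all three coupling nuts have slid out under the low shelf into the yellow tray, without ramming the shelf above. Lower the tote gently until it stands flat on the ledge again, and leave everything else where it is.

Things in the scene. Friction and masses are not known exactly. Their poses are not given: they have to be found in the camera images.
- rack: Grey steel pigeonhole rack fixed on the bench. Origin: bench height, below the face of the ledge's lip that looks to the robot; x level into the pigeonholes, z up. Four pigeonholes, 135 mm clear width, centred at y -190, -50, 90, 230 mm, floor 8 mm up, 5 mm dividers from x = 5 mm on. The one at y 230 holds a carton, grey trays hold other stock: not for the nuts.
- ledge_mid (a point): Middle of the flat loading ledge's inner edge, on its top, at the foot of the lip; axes as the rack's. Ledge top 80 mm above the bench, from rack x = -236 to 0 mm, y = -260 to 300 mm. The lip (x 0 to 5 mm) stands 9 mm above the ledge along its whole length; the tote's runners butt against it.
- top_shelf: Low shelf over the pigeonholes, fixed to the rack. Origin: underside of its front flange, 183 mm above the bench (103 mm above the ledge), straight above the rack's origin, axes as there. Covers rack x = 0 to 110 mm, top 213 mm up, stock up to 50 mm high on it; behind it the pigeonholes are open from above. Dark uprights 290 mm high at both ends of the rack.
- tray_yellow: Yellow open liner tray, fixed, on the floor of the pigeonhole to be refilled (y -190, -50 or 90 mm). 190 (x) by 128 (y) by 30 mm high, 4 mm thick. Origin: middle of its lower front edge, 13 mm beyond the lip's face in x; axes as the rack's. The two like it in grey are full of other stock.
- tote: Blue loose stock tote, 0.32 to 0.52 kg empty; 4 to 8 N slide it, full. Origin: on its underside midway between the front ends of its two runners; x to its open spout, z up. Runners 12 mm high and wide at y +-36, x -148 to 0 mm. Butted on the lip, this origin's rack x is 0. Tipped about the runners' front ends its sides touch the shelf at about 0.65 rad.
- tote_foot (a point): Same point and axes as the tote's origin. Tote's shape here: floor x -150 to 40 mm (the spout passes over the lip), underside 12 mm, inside 17 mm up; width 100 mm, walls 4 mm; rear wall's outer face at x = -150; side walls 82 mm high to x = -24, then lower to the spout; no front wall. Nuts slide on its floor at 0.33 to 0.52 rad (friction hidden).
- tote_handle (a point): Middle of the tote's rear handle: round steel bar 12 mm thick, 84 mm long, along the tote's y, at x -184, z 64 mm from the tote's origin; two 10 mm stays at y +-38 mm hold it off the rear wall, 28 mm free between bar and wall, open above and below. Axes as the tote's.
- nut0: Long steel hexagonal coupling nut, 60 mm long, 30 mm across flats (35 mm across corners), about 0.18 kg, lying loose in the tote. Origin: its centre; x along its axis.
- nut1: Second coupling nut, same as nut0, beside it.
- nut2: Third coupling nut, same as nut0; starts behind the other two in the tote.
- jar: Bystander: white jar with black lid, 60 mm diameter, 85 mm high, standing loose on the ledge before the fourth pigeonhole. Origin: centre of its underside.
- solvent: Bystander: white bottle with red cap, 72 mm diameter, 200 mm high, on the bench at the left. Origin: centre of its underside.
- spray: Bystander: spray can, 54 mm diameter, 170 mm high, on the bench at the right. Origin: centre of its underside.
- tape: Bystander: roll of brown tape, 100 mm diameter, 45 mm high, flat on the bench at the right. Origin: centre of its underside.
- wrench: Bystander: open-ended steel spanner, 190 mm long, lying on the bench at the left. Origin: under its middle; x along it.
- driver: Bystander: screwdriver with red handle, 200 mm long, lying on the bench in front of the ledge. Origin: under its middle; x along it.
- carton: Bystander: cardboard carton 140 by 100 by 80 mm on the bench, far right. Origin: centre of its underside.
There are look-alikes about, which are no part of the job. What is shaped like the nut2 but red is not meant.

How it is judged:
On the way, in this order (a step that is already met when the one before it is completed fails the run):
1. the tote stands flat and square on the ledge before the pigeonhole with the yellow tray, runners butted against the lip (within 6 mm; sideways within 17 mm; turned by less than 0.08 rad) (x of tote_foot in the frame of tray_yellow above -0.019 m and y of tote_foot in the frame of tray_yellow between -0.017 and 0.017 m and angle between the x axis of tote_foot and the x axis of rack, either way round below 0.08 rad and angle between tote_foot's own z axis and vertical below 0.08 rad), for 0.2 s.
2. the tote is tipped up by more than 0.3 rad with its runners' front ends still at the lip (within 20 mm) (x of tote_foot in the frame of tray_yellow above -0.033 m and angle between tote_foot's own z axis and vertical above 0.3 rad), for 0.2 s.
At the end, for the whole second after the job is handed in: All three nuts lie at rest within the yellow tray (centres inside its outline, less than 70 mm above its underside); the tote stands at rest, flat (tilt under 0.06 rad) on the ledge, its front no more than 90 mm from the lip; bystanders are where they were (within 30 mm) (x of nut0 in the frame of tray_yellow between 0 and 0.19 m and y of nut0 in the frame of tray_yellow between -0.064 and 0.064 m and z of each of nut0, nut1, nut2 in the frame of tray_yellow below 0.07 m and linear speed of each of nut0, nut1, nut2, tote below 0.03 m/s and x of nut1 in the frame of tray_yellow between 0 and 0.19 m and y of nut1 in the frame of tray_yellow between -0.064 and 0.064 m and x of nut2 in the frame of tray_yellow between 0 and 0.19 m and y of nut2 in the frame of tray_yellow between -0.064 and 0.064 m and angle between tote_foot's own z axis and vertical below 0.06 rad and z of tote_foot in the frame of rack between 0.074 and 0.086 m and x of tote_foot in the frame of rack above -0.09 m and y of tote_foot in the frame of rack between -0.25 and 0.2 m); the robot touches nothing.
It fails at once if the tote is rammed against the low shelf (more than 15 N) (contact force between tote and top_shelf above 15 N).
It fails at once if the tote is dropped or thrown over (turns faster than 4 rad/s) (angular speed of tote above 4 rad/s).
It fails at once if a bystander is moved by more than 30 mm (distance of any of jar, solvent, spray, tape, carton, wrench, driver from where it was at the start of the episode above 0.03 m).
It also fails if it takes over 72 s, if anything falls off the work surface, if the arm or the gripper's body presses on something with over 40 N, if the wrist force passes 120 N, or if a joint passes its speed limit or range.

### The arm

A 6-joint arm with a two-finger parallel gripper is mounted at the origin on the work surface. World frame = base frame: x ahead of the robot, y to its left, z up, the work surface at z = 0. Lengths are in m, angles in rad, forces in N, time in s.
With the tool pointing down it reaches from about 0.35 to 0.875 m from the base axis. Payload 4.2 kg.
Tool frame: the origin (TCP) lies midway between the tips of the shut fingers; the grasp point (between the pads) lies 19 mm behind it; z points along the fingers, x is the direction in which the jaws open and shut, and the axes are right-handed (so a half turn about z gives the same grasp; the last joint's range is limited). The gripper opens to 87 mm and grips with 3 to 60 N. Pads are 19 mm wide; open, the fingers measure 117 mm over their backs; the gripper's body (75 mm by 190 mm) begins 51 mm behind the grasp point.
Start: joints at [1.592, 0.385, 0.008, 0, -1.194, -0.259], TCP at [0.147, 0.607, 0.223] pointing down, gripper open.
Joint ranges: [-3.14, 3.14], [-1.21, 2.06], [-1.07, 1.41], [-3.16, 2.05], [-2.99, -0.16], [-3.1, 3.1]. Speed limits (rad/s): [2.79, 2.79, 3.14, 3.14, 3.14, 3.14].

### API

Orientations are given as a unit quaternion [w, x, y, z].
In Python, from bench import telemetry, camera, env, recognise, regions_of, spot_point gives the robot as it stands.
- The arm moves only by the shell command python3 -m jog 'ROWS' [OPENING]. ROWS is text: rows parted by semicolons, each of 6 numbers parted by spaces: the shift along the tool's x, y, z in m, then the turn, a rotation vector about the tool's x, y, z in rad. In form: tx ty tz ax ay az; .... A call has exactly 5 rows; each row is the pose to reach, as a shift and turn from the pose measured when the call began, along the tool's axes at that moment; what a row does not reach only later rows make up. A row lasts 1/12 s, in which the tool goes at most 41.7 mm and 7.16 degrees, less where a joint would pass 70% of its speed; a pose out of reach is approached as far as the arm can. A call with a gripper value outside its range is refused whole. OPENING is the gripper command: -1 is fully open, 1 is shut, values between are in proportion, set as the call begins (- or left out, the last holds). The fingers move at their own pace and stop on an object; the grip force is fixed at half the most. Time passes only in rows, so rows that repeat a pose let the fingers close, or fill a call up. It gives the time, the measured TCP pose, the force and the opening at its end, in the units of the state.
- telemetry.observe(): the state, without advancing time (a new reading comes with each control period).
- camera(name): name is "scene" or "top"; returns a dict with "pixels" (400x640x3 uint8, red, green, blue), "range_z" (400x640 float32, m along the optical axis (not along the pixel's ray), 0 where there is no reading), "fov_y" (degrees; the focal length in pixels is half the picture's height over the tangent of half this angle, whatever the lens; pixels are square), "cx", "cy" (the principal point, pixels), "dist_coeffs" ([k1, k2, p1, p2, k3] as OpenCV has them; the pictures are not rectified), "R" (3x3) and "t" (3): a world point X has camera coordinates R X + t. Camera axes: x right, y down, z forward; pixel columns grow to the right and rows downward; lengths in m; the calibration is good to about 2 mm. A picture is of the moment at which its call begins.
- env.close_job(): hands the job in, once; it reports no verdict.
Trained networks look in the newest picture that a camera, given by its name, has taken for a name from the list of things; names that differ only in an ending like _2 or _b are one class to them, and where a whole thing is asked for, a point or a joint stands for the part that bears it (a point fixed in the world has none). Each returns a list of dicts, best first, with "conf" (0 to 1); they miss things now and then, are a little off and sometimes report something else, mostly with a low value. They report only what shows in the picture. A call takes as long as a camera call. They do not tell look-alikes from the thing itself.
- recognise(camera, label): "bbox" ([left, top, right, bottom] in pixels, round what is visible of it).
- regions_of(camera, label): "region" (400x640 bool, what is visible of it) and "bbox" ([left, top, right, bottom] in pixels, round what is visible of it).
- spot_point(camera, label): "position" ([row, column] in pixels: a listed point, or the origin of a listed thing).
The state is a dict: "t": time; "joints": joint angles; "joint_velocities": joint speeds; "joint_torque": joint torques, N m; "position": TCP position; "tool_rot": TCP orientation; "force": force on the tool from outside, world axes, zero at the start; "ft_torque": the same for the moment, N m; "opening": opening from 0.0 (shut) to 1.0 (fully open).
Only numpy, scipy, OpenCV 4.12 (cv2) and the standard library are available. Lean on these libraries where they do the work, as an engineer would, in place of code of your own. Each camera call takes 0.05 s, during which the arm holds its last target.

## Working session

There is one attempt and no reset: what is moved stays moved. The work goes in short steps, Python scripts to look and compute and a shell command to move; the robot and the scene stay as the last step left them, time stands still between calls to the robot, and variables do not carry over. Pictures are saved under pics/ and viewed, and the job is handed in when it is done.

```bash
ls; mkdir -p pics
cat > h.py <<'E'
import numpy as np, cv2
from bench import telemetry, camera, env, recognise, regions_of, spot_point
def K(c):
    f=200/np.tan(np.radians(c["fov_y"])/2); return np.array([[f,0,c["cx"]],[0,f,c["cy"]],[0,0,1.]])
def cloud(c):
    uv=np.stack(np.meshgrid(np.arange(640),np.arange(400)),-1).reshape(-1,1,2).astype(np.float64)
    n=cv2.undistortPoints(uv,K(c),np.array(c["dist_coeffs"])).reshape(400,640,2)
    z=c["range_z"]; P=np.dstack([n*z[...,None],z])
    return (P-np.array(c["t"]))@np.array(c["R"])
def proj(c,X):
    r=cv2.Rodrigues(np.array(c["R"],float))[0]
    return cv2.projectPoints(np.array(X,float).reshape(-1,1,3),r,np.array(c["t"],float),K(c),np.array(c["dist_coeffs"],float))[0].reshape(-1,2)
def save(img,n): cv2.imwrite("pics/"+n,cv2.cvtColor(img,cv2.COLOR_RGB2BGR))
E
python3 - <<'E'
from h import *
print(telemetry.observe())
for n in("scene","top"):
    c=camera(n); save(c["pixels"],n+"0.png"); print(n,c["fov_y"],c["cx"],c["cy"],c["dist_coeffs"],-np.array(c["R"]).T@c["t"])
    for l in("tote","tray_yellow","nut0","nut2","jar","rack"):
        print(l,[(np.round(d["bbox"]).tolist(),round(d["conf"],2)) for d in recognise(n,l)])
    for l in("ledge_mid","tote_foot","tote_handle","tray_yellow","rack"):
        print(l,[(np.round(d["position"],1).tolist(),round(d["conf"],2)) for d in spot_point(n,l)])
    np.savez(n+"0.npz",P=cloud(c),px=c["pixels"])
E
```

```text
pics
{'t': 0.0, 'joints': array([ 1.59158983e+00,  3.85565975e-01,  6.63258614e-03, -5.27848754e-04,
       -1.19400308e+00, -2.58573147e-01]), 'joint_velocities': array([ 0.00032554,  0.00017821,  0.00113355, -0.0008629 ,  0.00136239,
        0.00016438]), 'joint_torque': array([-4.84098182e-04, -3.90666389e+01,  1.87405032e+01,  4.21981931e+00,
        1.09766095e-02, -2.01721045e-04]), 'position': array([0.14706416, 0.60682891, 0.22145229]), 'tool_rot': array([-8.39854197e-04, -6.18168462e-01,  7.86044876e-01, -7.07015451e-04]), 'force': array([ 0.05609717,  0.07990322, -0.23513785]), 'ft_torque': array([-0.01244368, -0.00049564,  0.04798649]), 'opening': 0.9959500006580981}
scene 48.351596432195535 320.2752556220524 192.31283792251682 [-0.04128792  0.          0.          0.          0.        ] [ 0.48198992 -0.85297892  1.61550103]
tote [([310.0, 194.0, 376.0, 223.0], 0.62), ([376.0, 107.0, 412.0, 233.0], 0.2)]
tray_yellow [([408.0, 161.0, 421.0, 179.0], 0.66)]
nut0 [([284.0, 207.0, 295.0, 218.0], 0.65), ([326.0, 206.0, 342.0, 218.0], 0.55), ([342.0, 214.0, 361.0, 214.0], 0.53),
[... 936 characters left out ...]
71), ([341.0, 177.0, 354.0, 200.0], 0.69), ([348.0, 156.0, 364.0, 180.0], 0.66), ([328.0, 140.0, 369.0, 216.0], 0.22)]
nut2 [([332.0, 151.0, 346.0, 178.0], 0.82), ([316.0, 239.0, 336.0, 255.0], 0.71), ([341.0, 177.0, 354.0, 200.0], 0.69), ([348.0, 156.0, 364.0, 180.0], 0.66), ([328.0, 140.0, 369.0, 216.0], 0.22)]
jar [([332.0, 153.0, 346.0, 178.0], 0.63), ([202.0, 150.0, 227.0, 172.0], 0.61)]
rack [([182.0, 58.0, 413.0, 216.0], 0.79), ([350.0, 157.0, 363.0, 176.0], 0.73)]
ledge_mid [([130.1, 299.9], 0.97)]
tote_foot [([153.2, 347.5], 0.66), ([167.2, 353.2], 0.29), ([265.0, 219.4], 0.21)]
tote_handle [([213.8, 341.3], 0.85), ([163.4, 337.8], 0.64)]
tray_yellow []
rack [([138.5, 306.0], 0.65)]
```

View pics/scene0.png

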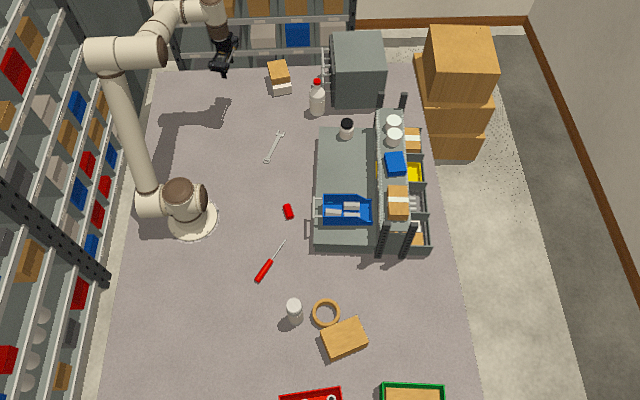

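View pics/top0.png

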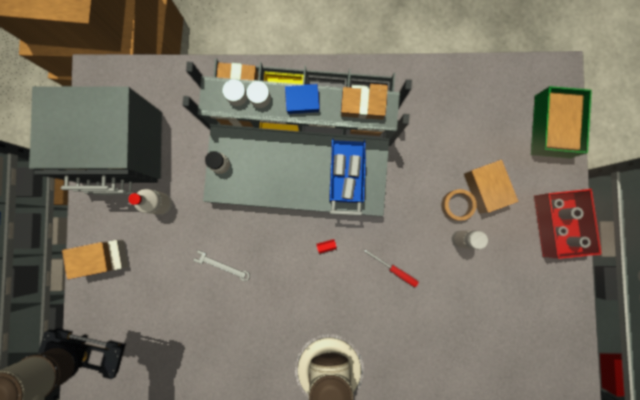

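Run:
```python
import cv2
a=cv2.imread("pics/scene0.png")[90:270,240:440]; cv2.imwrite("pics/s0c.png",cv2.resize(a,None,fx=3.3,fy=3.3,interpolation=cv2.INTER_CUBIC))
a=cv2.imread("pics/top0.png")[50:265,180:420]; cv2.imwrite("pics/t0c.png",cv2.resize(a,None,fx=2.7,fy=2.7,interpolation=cv2.INTER_CUBIC))
```

```text
(no output)
```

View pics/s0c.png

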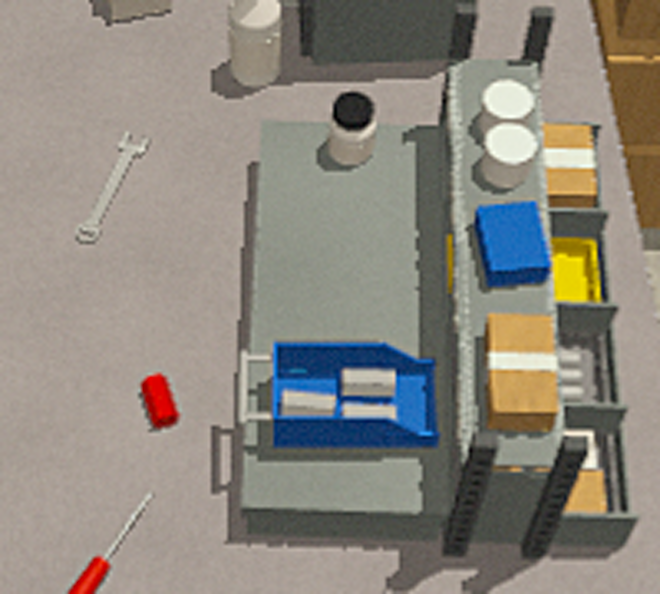

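View pics/t0c.png

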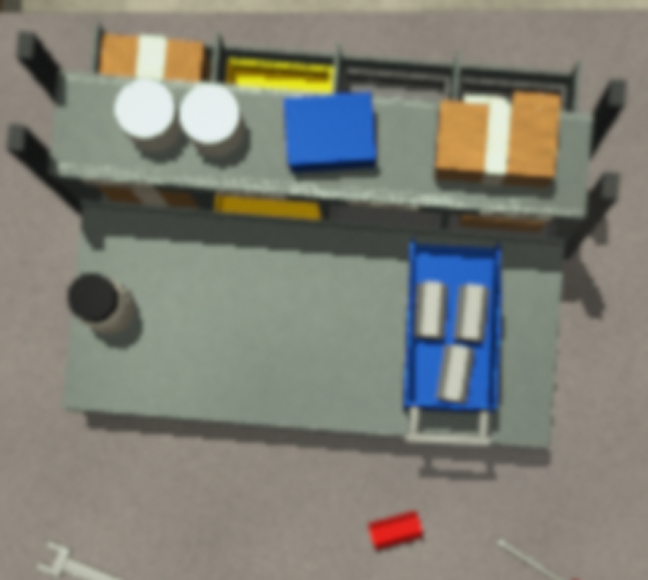

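```bash
cat > rk.py <<'E'
from h import *
from scipy.optimize import minimize
def fit(P,lo,hi):
    m=(P[...,2]>lo)&(P[...,2]<hi)
    return m
E
python3 - <<'E'
from h import *
for n in("top","scene"):
    d=np.load(n+"0.npz");P=d["P"]
    # ledge points
    m=(abs(P[...,2]-.08)<.006)&(P[...,0]>.3)&(P[...,0]<.85)&(abs(P[...,1])<.45)
    k,lab,st,ce=cv2.connectedComponentsWithStats(m.astype(np.uint8)); j=1+st[1:,4].argmax()
    Q=P[lab==j]; print(n,len(Q),"z",np.median(Q[:,2]),Q.min(0),Q.max(0))
    r=cv2.minAreaRect(Q[:,:2].astype(np.float32)); print(r, cv2.boxPoints(r))
    # front edge line: per y-bin min x
    ys=np.arange(-.3,.35,.01); pts=[]
    for a in ys:
        s=Q[(Q[:,1]>=a)&(Q[:,1]<a+.01)]
        if len(s)>3: pts.append((s[:,1].mean(),s[:,0].min(),s[:,0].max()))
    pts=np.array(pts); print(np.round(pts[::4],3)); print(np.polyfit(pts[3:-3,0],pts[3:-3,1],1))
    m=(abs(P[...,2]-.213)<.006)&(P[...,0]>.5)&(P[...,0]<.95)&(abs(P[...,1])<.45)
    Q=P[m]; r=cv2.minAreaRect(Q[:,:2].astype(np.float32)); print("shelf",np.median(Q[:,2]),r)
    px=d["px"].astype(int); y=(px[...,0]>150)&(px[...,1]>120)&(px[...,2]<60)&(P[...,0]>.5)
    Q=P[y&(abs(P[...,1])<.4)]; print("yellow",Q.mean(0),Q.min(0),Q.max(0))
    b=(px[...,2]>120)&(px[...,0]<70)&(px[...,1]<120)&(P[...,2]>.07)&(P[...,2]<.19)&(P[...,0]>.3)&(P[...,0]<.8)
    Q=P[b]; print("blue",len(Q),Q.min(0),Q.max(0)); print(cv2.minAreaRect(Q[:,:2].astype(np.float32)))
E
```

```text
top 10573 z 0.07975462924113105 [ 0.48743156 -0.19563945  0.07400111] [0.77160599 0.38902725 0.08594698]
((0.6384254693984985, 0.096446692943573), (0.5677493214607239, 0.2590806186199188), 85.0371322631836) [[ 0.48481277 -0.17515719]
 [ 0.7429221  -0.19757026]
 [ 0.7920382   0.36805058]
 [ 0.5339288   0.39046365]]
[[-0.183  0.665  0.744]
 [-0.145  0.487  0.724]
 [-0.106  0.491  0.729]
 [-0.066  0.723  0.737]
 [-0.025  0.723  0.735]
 [ 0.015  0.504  0.739]
 [ 0.054  0.507  0.747]
 [ 0.094  0.511  0.747]
 [ 0.135  0.514  0.754]
 [ 0.175  0.517  0.753]
 [ 0.215  0.521  0.758]
 [ 0.255  0.524  0.76 ]
 [ 0.295  0.527  0.763]
 [ 0.335  0.53   0.767]]
[-0.1688393   0.55953693]
shelf 0.2125289104488962 ((0.8021243214607239, 0.08590416610240936), (0.5960968732833862, 0.12243980169296265), 84.71253967285156)
yellow [0.94207544 0.13998676 0.01670695] [0.92931735 0.08252354 0.00535884] [0.95621821 0.20045672 0.04371719]
blue 1094 [ 0.52551603 -0.11527471  0.07449618] [ 0.71989876 -0.00283015  0.16770014]
((0.6220865249633789, -0.06019820272922516), (0.10879109799861908, 0.19030402600765228), 86.
[... 437 characters left out ...]
36  0.724  0.739]
 [ 0.005  0.725  0.74 ]
 [ 0.045  0.508  0.745]
 [ 0.085  0.51   0.745]
 [ 0.125  0.516  0.753]
 [ 0.165  0.518  0.757]
 [ 0.205  0.524  0.762]
 [ 0.245  0.526  0.758]
 [ 0.285  0.527  0.767]
 [ 0.325  0.538  0.772]]
[-0.07902747  0.5523603 ]
shelf 0.21208903735898496 ((0.8036664128303528, 0.07827982306480408), (0.596365213394165, 0.12138383835554123), 84.66880798339844)
yellow [0.92633629 0.16679599 0.01683889] [ 0.76758827  0.10909318 -0.00120897] [0.96785582 0.21370777 0.04518435]
blue 350 [ 0.52833935 -0.11569461  0.08477187] [ 0.7187046  -0.00378777  0.16792282]
((0.6224562525749207, -0.058427780866622925), (0.10420864820480347, 0.18602624535560608), 85.60871887207031)
```

Run:
```python
from h import *
from scipy.optimize import least_squares
E=[];ends=[]
for n in("top","scene"):
    P=np.load(n+"0.npz")["P"]
    m=(abs(P[...,2]-.08)<.006)&(P[...,0]>.48)&(P[...,0]<.70)&(P[...,1]>-.25)&(P[...,1]<.45)
    Q=P[m]
    for a in list(np.arange(-.16,-.1,.01))+list(np.arange(0.02,.37,.01)):
        s=Q[(Q[:,1]>=a)&(Q[:,1]<a+.01)]
        if len(s)>3:
            k=s[:,0].argmin(); E.append((s[k,0],s[k,1]))
    for a in np.arange(.55,.69,.01):
        s=Q[(Q[:,0]>=a)&(Q[:,0]<a+.01)]
        if len(s)>3:
            ends.append((a+.005,s[:,1].min(),s[:,1].max(),n))
E=np.array(E); f=lambda p:p[0]+p[1]*E[:,1]-E[:,0]
p=least_squares(f,[.5,.09],loss="soft_l1",f_scale=.002).x; print(p, np.std(f(p)))
yaw=-np.arctan(p[1]); print("yaw",yaw)
for e in ends[::3]: print(e)
ex=np.array([np.cos(yaw),np.sin(yaw)]); ey=np.array([-ex[1],ex[0]])
e=[(np.array([a,lo])@ey,np.array([a,hi])@ey) for a,lo,hi,n in ends]; e=np.array(e); print("ends along ey",np.median(e,0),e.std(0),"len",np.ptp(np.median(e,0)))
d=(np.array([p[0],0])@ex)+.236
lo,hi=np.median(e,0); mid=(lo+hi)/2-.02
O=d*ex+mid*ey; print("rack origin",O)
np.savez("rack.npz",O=O,yaw=yaw)
for n in("top","scene"):
    c=camera(n)
    def W(x,y,z): q=O+x*ex+y*ey; return [q[0],q[1],z]
    print(n,np.round(proj(c,[W(0,0,.08),W(0,.02,.08),W(0,0,0),W(.013,.09,.008),W(-.236,-.26,.08),W(-.236,.3,.08)]),1).tolist())
    im=c["pixels"].copy()
    for y in(-.26,-.12,.02,.16,.3):
        for a,b in zip(proj(c,[W(-.236,y,.08),W(0,y,.213)]),proj(c,[W(0,y,.08),W(.11,y,.213)])):
            cv2.line(im,tuple(int(round(v)) for v in a),tuple(int(round(v)) for v in b),(255,0,255),1)
    cr=im[90:270,240:440] if n=="scene" else im[50:265,180:420]
    save(cv2.resize(cr,None,fx=2.7,fy=2.7,interpolation=cv2.INTER_CUBIC),n+"rk.png")
```

```text
[0.5025116  0.08836916] 0.002486292474607285
yaw -0.08814019914781322
(np.float64(0.555), np.float64(-0.17245083584992713), np.float64(0.3855926529079102), 'top')
(np.float64(0.5850000000000001), np.float64(-0.17565244468488325), np.float64(0.3840923714357054), 'top')
(np.float64(0.6150000000000001), np.float64(-0.1762183452589532), np.float64(0.3800887481746713), 'top')
(np.float64(0.6450000000000001), np.float64(-0.1798104196966115), np.float64(0.3773220853530586), 'top')
(np.float64(0.6750000000000002), np.float64(-0.18347700229735006), np.float64(0.3221584110305109), 'top')
(np.float64(0.5650000000000001), np.float64(-0.1804932766887334), np.float64(0.3819051369108851), 'scene')
(np.float64(0.5950000000000001), np.float64(-0.18416602691587247), np.float64(0.38065905673696354), 'scene')
(np.float64(0.6250000000000001), np.float64(-0.1859856924524619), np.float64(0.373872366488022), 'scene')
(np.float64(0.6550000000000001), np.float64(-0.18945291451647256), np.float64(0.3058786897881299), 'scene')
(np.float64(0.6850000000000002), np.float64(-0.1914522384258545), np.float64(0.36449762691752036), 'scene')
ends along ey [-0.12591849  0.43000196] [0.00348075 0.02866125] len 0.5559204467152299
rack origin [0.74532485 0.06669257]
top [[306.7, 133.0], [300.4, 132.5], [307.6, 138.7], [280.7, 132.0], [384.2, 215.0], [203.6, 200.2]]
scene [[374.5, 185.9], [374.4, 181.7], [372.5, 195.8], [375.3, 176.7], [313.0, 243.1], [319.0, 125.7]]
```

View pics/toprk.png

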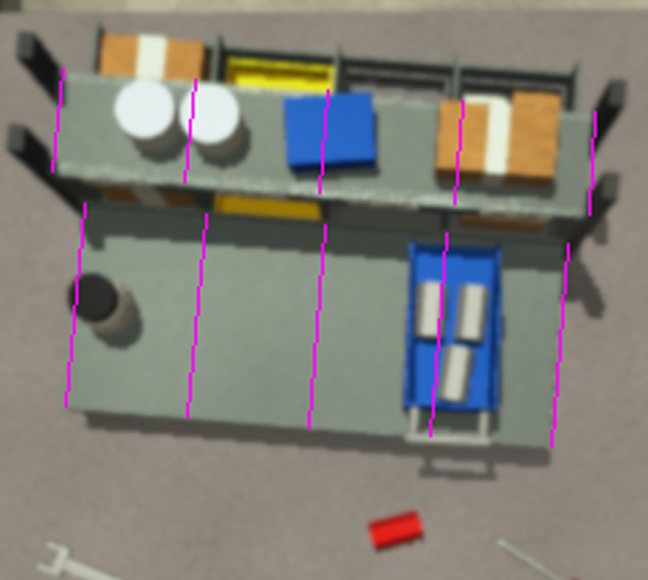

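View pics/scenerk.png

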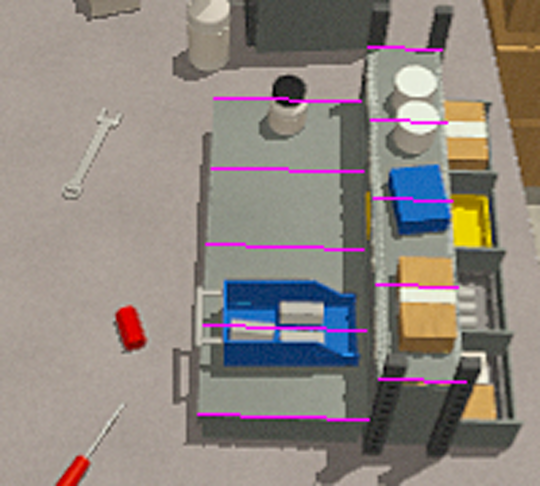

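```bash
cat >> h.py <<'E'
_r=np.load("rack.npz"); O=_r["O"]; YAW=float(_r["yaw"])
ex=np.array([np.cos(YAW),np.sin(YAW)]); ey=np.array([-ex[1],ex[0]])
def rack(P): d=P[...,:2]-O; return np.dstack([d@ex,d@ey,P[...,2]]) if P.ndim==3 else np.c_[d@ex,d@ey,P[...,2]]
def W(x,y,z): q=O+x*ex+y*ey; return np.array([q[0],q[1],z])
def tote(n,c=None):
    c=c or camera(n); P=cloud(c); R=rack(P); px=c["pixels"].astype(int)
    blue=(px[...,2]>px[...,0]+50)&(px[...,2]>80)
    m=blue&(R[...,2]>.14)&(R[...,2]<.175)&(R[...,0]<-.01)&(R[...,0]>-.3)&(abs(R[...,1])<.3)
    h=(~blue)&(R[...,2]>.135)&(R[...,2]<.162)&(R[...,0]<-.17)&(R[...,0]>-.32)&(abs(R[...,1])<.3)
    return c,R,m,h
E
python3 - <<'E'
from h import *
for n in("top","scene"):
    c,R,m,h=tote(n)
    Q=R[m]; print(n,len(Q),cv2.minAreaRect(Q[:,:2].astype(np.float32)),Q.min(0),Q.max(0))
    H=R[h]; print(len(H),cv2.minAreaRect(H[:,:2].astype(np.float32)) if len(H) else 0, np.round(H[np.argsort(H[:,1])][:: max(1,len(H)//12)],3).tolist())
    for l in("tote_foot","tote_handle"): print(l,[(np.round(d["position"],1),round(d["conf"],2)) for d in spot_point(n,l)][:1], proj(c,[W(-.056,-.135,.08),W(-.24,-.135,.144)]))
E
```

```text
top 228 ((-0.13385909795761108, -0.13263407349586487), (0.14624354243278503, 0.09985438734292984), 1.938820242881775) [-0.20832257 -0.18394199  0.14018881] [-0.06097836 -0.08071639  0.1676615 ]
197 ((-0.22724926471710205, -0.13398943841457367), (0.03908154368400574, 0.09616593271493912), 0.919589102268219) [[-0.242, -0.182, 0.146], [-0.207, -0.177, 0.147], [-0.237, -0.173, 0.151], [-0.228, -0.17, 0.146], [-0.241, -0.161, 0.15], [-0.245, -0.15, 0.149], [-0.243, -0.138, 0.148], [-0.244, -0.126, 0.153], [-0.235, -0.117, 0.146], [-0.236, -0.106, 0.144], [-0.24, -0.1, 0.152], [-0.231, -0.096, 0.147], [-0.246, -0.092, 0.147]]
tote_foot [(array([154.2, 351.4]), 0.66)] [[348.35870327 154.21342168]
 [344.89151443 212.0782815 ]]
tote_handle [(array([212. , 342.7]), 0.59)] [[348.35870327 154.21342168]
 [344.89151443 212.0782815 ]]
scene 289 ((-0.12926575541496277, -0.13808514177799225), (0.14799192547798157, 0.10559740662574768), 2.0488834381103516) [-0.20495169 -0.19190453  0.14005791] [-0.05353444 -0.08497872  0.17367636]
125 ((-0.2107708752155304, -0.1408824920654297), (0.06753797829151154, 0.09482280164957047), 2.928786277770996) [[-0.238, -0.19, 0.149], [-0.224, -0.183, 0.144], [-0.231, -0.179, 0.145], [-0.206, -0.176, 0.149], [-0.239, -0.168, 0.147], [-0.236, -0.153, 0.152], [-0.233, -0.143, 0.148], [-0.241, -0.134, 0.154], [-0.242, -0.121, 0.146], [-0.238, -0.11, 0.15], [-0.239, -0.105, 0.149], [-0.22, -0.102, 0.154], [-0.243, -0.097, 0.15]]
tote_foot [(array([216.6, 356.6]), 0.68)] [[360.85095084 215.13235766]
 [313.26102908 205.60474592]]
tote_handle [(array([205., 312.]), 0.65)] [[360.85095084 215.13235766]
 [313.26102908 205.60474592]]
```

```bash
cat >> h.py <<'E'
from scipy.spatial.transform import Rotation as Ro
def state():
    s=telemetry.observe(); q=s["tool_rot"]; return s,np.array(s["position"]),Ro.from_quat([q[1],q[2],q[3],q[0]])
def Rt(tilt=0.,dyaw=0.,flip=True):
    # tool down, tool x along -rack x (flip) ; tilt>0: top leans to +rack x (nose-down pitch like the tote's tip)
    yaw=YAW+dyaw
    b=Ro.from_matrix(np.array([[-1,0,0],[0,1,0],[0,0,-1.]])) if flip else Ro.from_matrix(np.diag([1,-1,-1.]))
    return Ro.from_euler("z",yaw)*Ro.from_euler("y",tilt)*b
def go(p,R):
    s,p0,R0=state(); d=R0.inv().apply(np.array(p)-p0); r=(R0.inv()*R).as_rotvec()
    print("shift",np.round(d,4),"rot",np.round(r,3),"|d|",round(float(np.linalg.norm(d)),3))
def rep():
    s,p,R=state(); d=p[:2]-O; e=(Rt().inv()*R).as_rotvec()
    print("t",round(s["t"],2),"rack xyz",np.round([d@ex,d@ey,p[2]],4),"rot err vs Rt",np.round(e,3),"F rack",np.round([s["force"][:2]@ex,s["force"][:2]@ey,s["force"][2]],1),"tq",np.round(s["ft_torque"],2),"open",round(s["opening"],3))
E
python3 - <<'E'
from h import *
rep()
go(W(-.143,-.225,.45),Rt()); go(W(-.143,-.225,.45),Rt(flip=False))
c=camera("top");P=cloud(c)
for r,cc in((197,145),(370,110),(200,135)): print(P[r,cc])
E
python3 -m jog '0 0 -.2 0 0 0;0 0 -.2 0 0 0;0 0 -.2 0 0 0;0 0 -.2 0 0 0;0 0 -.2 0 0 0'
python3 -c "
from h import *
rep();go(W(-.143,-.225,.42),Rt())"
```

```text
t 1.6 rack xyz [-0.6434  0.486   0.2225] rot err vs Rt [ 0.    -0.    -1.421] F rack [ 0.8 -0.4 -0.1] tq [-0.01  0.03 -0.01] open 1.002
shift [ 0.6284 -0.6008 -0.2275] rot [-0.     0.     1.421] |d| 0.899
shift [ 0.6284 -0.6008 -0.2275] rot [-0.   -0.   -1.72] |d| 0.899
[0.54097347 0.53366394 0.15856183]
[0.11045954 0.53189207 0.33437214]
[0.52925751 0.54374943 0.20013614]
t: 2.07
position: [0.1475, 0.6072, 0.4267]
tool_rot: [0.002, -0.618, 0.786, 0.001]
force: [-0.1, 0.8, 1.4]
opening: 0.999
t 2.07 rack xyz [-0.643   0.4858  0.4267] rot err vs Rt [-0.003 -0.003 -1.421] F rack [-0.1  0.8  1.4] tq [ 0.08 -0.06  0.01] open 0.999
shift [ 0.6283 -0.6005  0.004 ] rot [0.003 0.003 1.421] |d| 0.869
```

```bash
python3 -m jog '.029 -.028 0 0 0 .08;.058 -.055 0 0 0 .16;.087 -.083 0 0 0 .24;.116 -.11 0 0 0 .32;.145 -.138 0 0 0 .4'
python3 -c "
from h import *
rep();go(W(-.143,-.225,.42),Rt())"
```

```text
t: 2.48
position: [0.2479, 0.4319, 0.4263]
tool_rot: [0.002, -0.448, 0.894, 0.002]
force: [0.6, 0.3, 0.3]
opening: 1.002
t 2.48 rack xyz [-0.5276  0.3201  0.4263] rot err vs Rt [-0.004 -0.003 -1.018] F rack [0.5 0.4 0.3] tq [ 0.05 -0.15 -0.05] open 1.002
shift [ 0.2618 -0.6136  0.004 ] rot [0.004 0.003 1.018] |d| 0.667
```

```bash
python3 -m jog '.016 -.036 0 0 0 .08;.032 -.072 0 0 0 .16;.048 -.108 0 0 0 .24;.064 -.144 0 0 0 .32;.08 -.184 0 0 0 .4'
python3 -c "
from h import *
rep();go(W(-.143,-.225,.42),Rt())"
```

```text
t: 2.9
position: [0.3469, 0.2571, 0.4261]
tool_rot: [0.002, -0.26, 0.965, 0.003]
force: [1.4, 0.6, 0.0]
opening: 1.005
t 2.9 rack xyz [-0.4136  0.1546  0.4261] rot err vs Rt [-0.006 -0.003 -0.615] F rack [1.3 0.8 0. ] tq [ 0.09 -0.17  0.01] open 1.005
shift [-0.002  -0.4662  0.0041] rot [0.006 0.003 0.615] |d| 0.466
```

```bash
python3 -m jog '0 -.04 0 0 0 .08;0 -.08 0 0 0 .16;0 -.12 0 0 0 .24;0 -.16 0 0 0 .32;0 -.2 0 0 0 .4'
python3 -c "
from h import *
rep();go(W(-.143,-.225,.42),Rt())"
```

```text
t: 3.32
position: [0.4478, 0.0821, 0.4257]
tool_rot: [0.002, -0.062, 0.998, 0.003]
force: [1.0, 0.8, 0.2]
opening: 1.001
t 3.32 rack xyz [-0.2977 -0.0108  0.4257] rot err vs Rt [-0.007 -0.003 -0.211] F rack [0.9 0.9 0.2] tq [ 0.16 -0.12 -0.03] open 1.001
shift [-0.1063 -0.2419  0.0046] rot [0.007 0.003 0.211] |d| 0.264
```

```bash
python3 -m jog '-.016 -.036 0 0 0 .05;-.032 -.073 0 0 0 .1;-.048 -.11 0 0 0 .15;-.064 -.146 0 0 0 .2;-.08 -.183 0 0 0 .211'
python3 -c "
from h import *
rep();go(W(-.143,-.225,.25),Rt())"
```

```text
t: 3.73
position: [0.5502, -0.0917, 0.4251]
tool_rot: [0.002, 0.045, 0.999, 0.004]
force: [0.7, 1.6, 0.1]
opening: 0.998
t 3.73 rack xyz [-0.1804 -0.175   0.4251] rot err vs Rt [-0.007 -0.003  0.002] F rack [0.5 1.7 0.1] tq [ 0.21 -0.13  0.  ] open 0.998
shift [-0.037  -0.0512  0.1748] rot [ 0.007  0.003 -0.002] |d| 0.186
```

```bash
python3 -m jog '-.018 -.025 .02 .007 .003 0;-.037 -.051 .05 .007 .003 0;-.037 -.051 .09 .007 .003 0;-.037 -.051 .13 .007 .003 0;-.037 -.051 .16 .007 .003 0'
python3 -c "
from h import *
rep();go(W(-.143,-.225,.105),Rt())
c=camera('scene');save(c['pixels'],'s1.png')"
```

```text
t: 4.15
position: [0.5817, -0.1453, 0.2608]
tool_rot: [-0.002, 0.046, 0.999, 0.001]
force: [0.2, 0.6, -0.6]
opening: 0.999
t 4.15 rack xyz [-0.1443 -0.2256  0.2608] rot err vs Rt [-0.001  0.004  0.004] F rack [ 0.2  0.6 -0.6] tq [ 0.17 -0.02 -0.01] open 0.999
shift [-0.002   0.0005  0.1558] rot [ 0.001 -0.004 -0.004] |d| 0.156
```

View pics/s1.png

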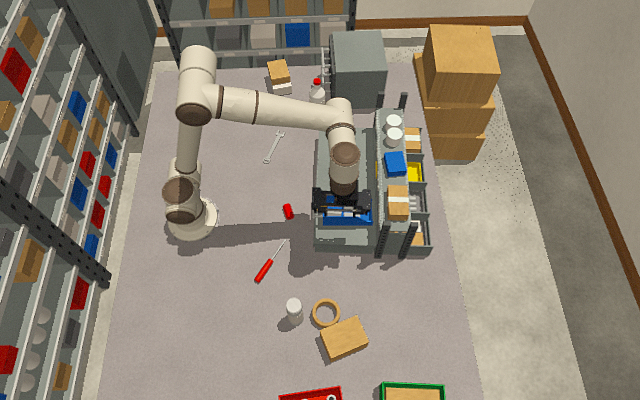

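```bash
python3 -m jog '0 0 .03 0 0 0;0 0 .06 0 0 0;0 0 .09 0 0 0;0 0 .12 0 0 0;0 0 .15 0 0 0'
python3 -c "
from h import *
rep();go(W(-.143,-.2,.107),Rt())
for n in('scene','top'):
  c=camera(n);i=c['pixels'];cr=i[90:270,240:440] if n=='scene' else i[50:265,180:420]
  save(cv2.resize(cr,None,fx=2.7,fy=2.7),n+'2.png')"
```

```text
t: 4.62
position: [0.5772, -0.1435, 0.1049]
tool_rot: [-0.007, 0.046, 0.999, 0.001]
force: [1.0, -0.6, 0.3]
opening: 1.001
t 4.62 rack xyz [-0.149  -0.2242  0.1049] rot err vs Rt [-0.002  0.014  0.004] F rack [ 1.1 -0.5  0.3] tq [ 0.08 -0.1   0.03] open 1.001
shift [-0.0059  0.0242 -0.0021] rot [ 0.002 -0.014 -0.004] |d| 0.025
```

View pics/scene2.png

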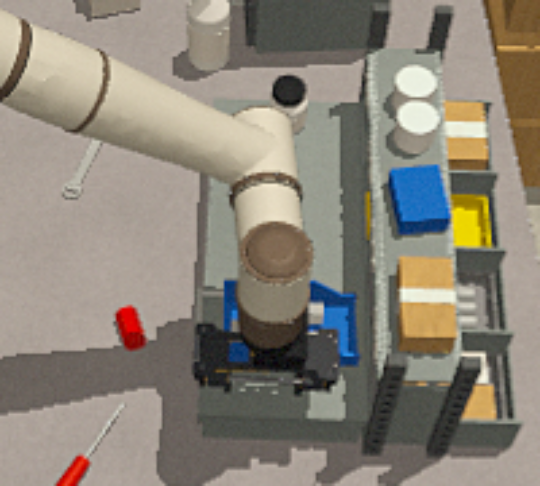

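View pics/top2.png

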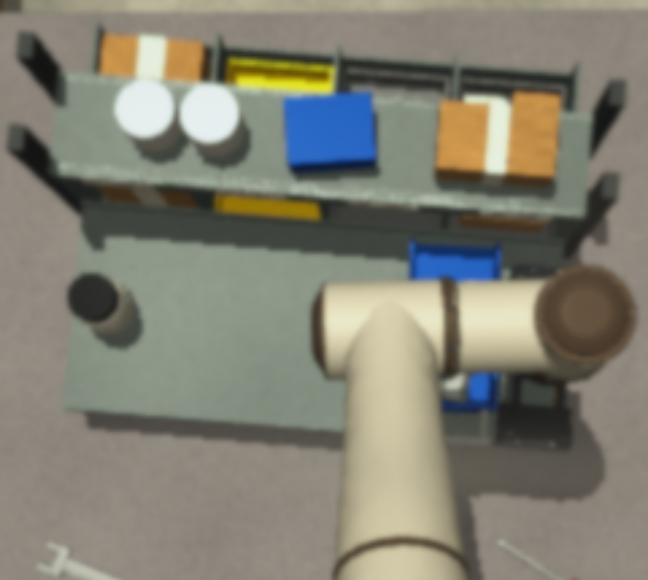

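```bash
python3 -m jog '0 .006 0 0 -.014 0;-.002 .012 0 0 -.014 0;-.004 .018 0 0 -.014 0;-.005 .024 0 0 -.014 0;-.005 .03 0 0 -.014 0'
python3 -c "
from h import *
rep()"
```

```text
t: 5.13
position: [0.5818, -0.1135, 0.1026]
tool_rot: [-0.005, 0.046, 0.999, 0.001]
force: [-2.3, -4.9, 2.4]
opening: 0.995
t 5.13 rack xyz [-0.147  -0.1939  0.1026] rot err vs Rt [-0.001  0.01   0.003] F rack [-1.9 -5.1  2.4] tq [-1.14  0.58  0.25] open 0.995
```

```bash
python3 -m jog '0 .006 -.002 0 0 0;0 .013 -.002 0 0 0;0 .021 -.002 0 0 0;0 .03 -.002 0 0 0;0 .038 -.002 0 0 0'
python3 -m jog '0 .008 0 0 0 0;0 .016 0 0 0 0;0 .024 0 0 0 0;0 .032 0 0 0 0;0 .04 0 0 0 0'
python3 -c "
from h import *
rep()
c,R,m,h=tote('top');Q=R[m]; print(len(Q),cv2.minAreaRect(Q[:,:2].astype(np.float32)),Q.min(0),Q.max(0))
save(cv2.resize(c['pixels'][50:265,180:420],None,fx=2.7,fy=2.7),'top3.png')
c=camera('scene');save(cv2.resize(c['pixels'][90:270,240:440],None,fx=2.7,fy=2.7),'scene3.png')"
```

```text
t: 5.55
position: [0.5855, -0.0759, 0.1055]
tool_rot: [-0.005, 0.046, 0.999, 0.0]
force: [1.1, -5.4, 1.0]
opening: 1.004
t: 5.97
position: [0.5891, -0.0356, 0.1056]
tool_rot: [-0.005, 0.046, 0.999, -0.0]
force: [-1.6, -5.8, -0.6]
opening: 1.0
t 5.97 rack xyz [-0.1466 -0.1156  0.1056] rot err vs Rt [0.    0.01  0.003] F rack [-1.  -6.  -0.6] tq [-1.32  0.09 -0.06] open 1.0
47 ((-0.1303364634513855, -0.05212381109595299), (0.1493474394083023, 0.09469649940729141), 0.9777258634567261) [-0.20540435 -0.10031886  0.14220191] [-0.05646069 -0.00381258  0.16648892]
```

View pics/scene3.png

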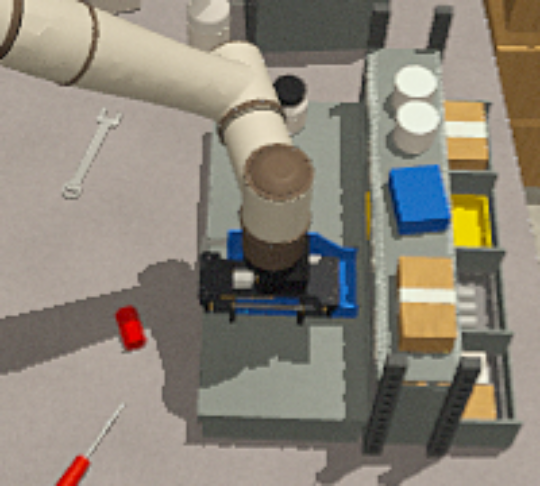

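View pics/top3.png

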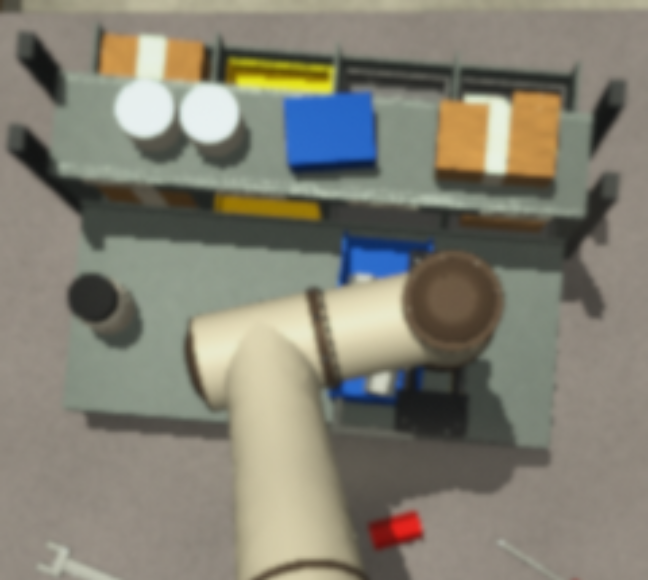

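```bash
python3 -m jog '0 .008 0 0 0 0;0 .016 0 0 0 0;0 .024 0 0 0 0;0 .032 0 0 0 0;0 .04 0 0 0 0'
python3 -m jog '0 .008 0 0 0 0;0 .016 0 0 0 0;0 .024 0 0 0 0;0 .032 0 0 0 0;0 .04 0 0 0 0'
python3 -m jog '0 .008 0 0 0 0;0 .016 0 0 0 0;0 .024 0 0 0 0;0 .032 0 0 0 0;0 .04 0 0 0 0'
python3 -c "
from h import *
rep()
for n in('top','scene'):
  c,R,m,h=tote(n);Q=R[m]; print(len(Q),cv2.minAreaRect(Q[:,:2].astype(np.float32)),Q.min(0),Q.max(0))
  i=c['pixels'];cr=i[90:270,240:440] if n=='scene' else i[50:265,180:420]
  save(cv2.resize(cr,None,fx=2.7,fy=2.7),n+'4.png')"
```

```text
t: 6.48
position: [0.5931, 0.0056, 0.1057]
tool_rot: [-0.004, 0.045, 0.999, 0.0]
force: [0.2, -5.5, -0.0]
opening: 0.999
t: 6.9
position: [0.5965, 0.0458, 0.1058]
tool_rot: [-0.005, 0.045, 0.999, 0.0]
force: [-0.9, -4.7, 0.6]
opening: 0.999
t: 7.32
position: [0.6001, 0.0861, 0.1058]
tool_rot: [-0.005, 0.046, 0.999, 0.0]
force: [-0.3, -5.0, 0.5]
opening: 1.001
t 7.32 rack xyz [-0.1464  0.0066  0.1058] rot err vs Rt [0.    0.009 0.003] F rack [ 0.1 -5.   0.5] tq [-1.27 -0.15 -0.1 ] open 1.001
70 ((-0.12957078218460083, 0.06892061978578568), (0.15462234616279602, 0.08806832134723663), 6.504138946533203) [-0.20587715  0.01925419  0.1402857 ] [-0.05709752  0.11863255  0.16644392]
61 ((-0.13215824961662292, 0.06401568651199341), (0.10410651564598083, 0.14520081877708435), 88.52440643310547) [-0.20385322  0.01272067  0.14007157] [-0.05828893  0.11773807  0.16307797]
```

View pics/scene4.png

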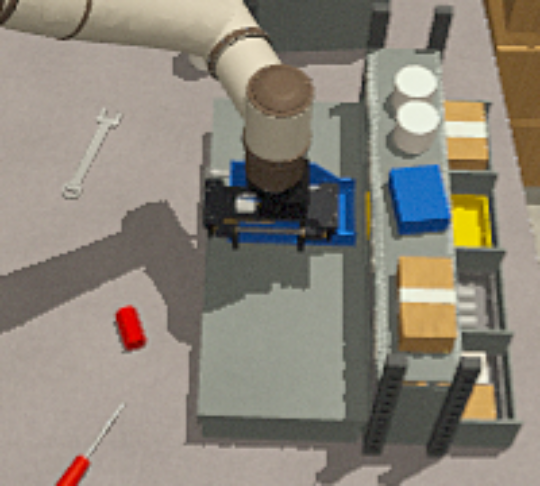

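View pics/top4.png

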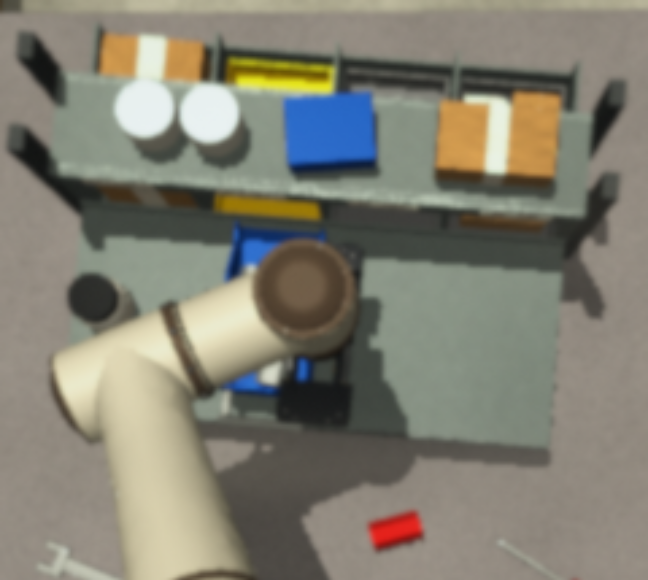

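```bash
python3 -m jog '0 .006 0 0 0 0;0 .012 0 0 0 0;0 .018 0 0 0 0;0 .023 0 0 0 0;0 .023 0 0 0 0'
python3 -c "
from h import *
rep()"
python3 -m jog '0 -.01 0 0 0 0;0 -.025 0 0 0 0;0 -.045 0 0 0 0;0 -.045 -.03 0 0 0;0 -.045 -.06 0 0 0'
python3 -c "
from h import *
rep()"
```

```text
t: 7.83
position: [0.6026, 0.1111, 0.1058]
tool_rot: [-0.004, 0.044, 0.999, 0.001]
force: [0.1, -1.0, 0.2]
opening: 0.999
t 7.83 rack xyz [-0.1461  0.0317  0.1058] rot err vs Rt [-0.002  0.008  0.001] F rack [ 0.2 -1.   0.2] tq [-0.4   0.18 -0.04] open 0.999
t: 8.25
position: [0.5976, 0.0639, 0.1645]
tool_rot: [-0.006, 0.045, 0.999, 0.001]
force: [1.2, 0.2, 0.2]
opening: 0.999
t 8.25 rack xyz [-0.1469 -0.0158  0.1645] rot err vs Rt [-0.001  0.013  0.003] F rack [1.2 0.3 0.2] tq [ 0.2  -0.21  0.03] open 0.999
```

```bash
python3 -m jog '0 0 -.04 0 0 0;.03 0 -.08 0 0 0;.07 0 -.1 0 0 0;.11 -.01 -.1 0 0 0;.15 -.02 -.1 0 0 0'
python3 -m jog '.03 -.02 0 0 0 0;.06 -.04 0 0 0 0;.09 -.06 0 0 0 0;.1 -.08 0 0 0 0;.1 -.1 0 0 0 0' -0.4
python3 -c "
from h import *
rep()
for n in('top','scene'):
  c,R,m,h=tote(n);Q=R[m]; print(n,len(Q),cv2.minAreaRect(Q[:,:2].astype(np.float32)),Q.min(0),Q.max(0))
  m=m|h
  H=R[h&(R[...,1]>.02)&(R[...,1]<.16)]; B=H[H[:,0]<np.percentile(H[:,0],10)+.012]; print('bar',len(B),B.mean(0),np.polyfit(B[:,1],B[:,0],1),B.min(0),B.max(0))
  for l in('tote_foot','tote_handle'): print(l,[(np.round(d['position'],1),round(d['conf'],2)) for d in spot_point(n,l)][:1], proj(c,[W(-.056,.09,.08),W(-.24,.09,.144)]).round(1).tolist())
  i=c['pixels'];cr=i[90:270,240:440] if n=='scene' else i[50:265,180:420]
  save(cv2.resize(cr,None,fx=2.7,fy=2.7),n+'5.png')"
```

```text
t: 8.67
position: [0.4555, 0.0584, 0.2679]
tool_rot: [-0.004, 0.046, 0.999, 0.002]
force: [-0.1, 0.3, 0.1]
opening: 1.001
t: 9.08
position: [0.344, -0.0332, 0.2689]
tool_rot: [-0.003, 0.045, 0.999, 0.003]
force: [0.5, -0.5, 0.1]
opening: 0.733
t 9.08 rack xyz [-0.391  -0.1349  0.2689] rot err vs Rt [-0.007  0.006  0.002] F rack [ 0.6 -0.5  0.1] tq [ 0.05 -0.19 -0.02] open 0.733
top 266 ((-0.13166964054107666, 0.0942549854516983), (0.10063330084085464, 0.14880795776844025), 89.9811782836914) [-0.20606215  0.04392691  0.14008781] [-0.0572815   0.1445899   0.16820144]
bar 136 [-0.23934996  0.09412608  0.14833538] [ 0.00265243 -0.23959962] [-0.24533846  0.04759109  0.14151617] [-0.23199747  0.14082593  0.15516101]
tote_foot [(array([148.6, 273.3]), 0.95)] [[276.5, 148.4], [268.6, 205.8]]
tote_handle [(array([205.9, 266.2]), 0.67)] [[276.5, 148.4], [268.6, 205.8]]
scene 266 ((-0.1294512152671814, 0.08942381292581558), (0.1503320336341858, 0.10967240482568741), 0.03405696526169777) [-0.20464031  0.03458459  0.14000742] [-0.05431223  0.14429746  0.16782207]
bar 59 [-0.23787803  0.08670839  0.14707596] [ 0.00512104 -0.23832207] [-0.2438846   0.043226    0.13854468] [-0.22988957  0.13889295  0.15461181]
tote_foot [(array([168.6, 358.5]), 0.57)] [[360.5, 166.9], [315.9, 156.5]]
tote_handle [(array([155.8, 315.5]), 0.67)] [[360.5, 166.9], [315.9, 156.5]]
```

View pics/scene5.png

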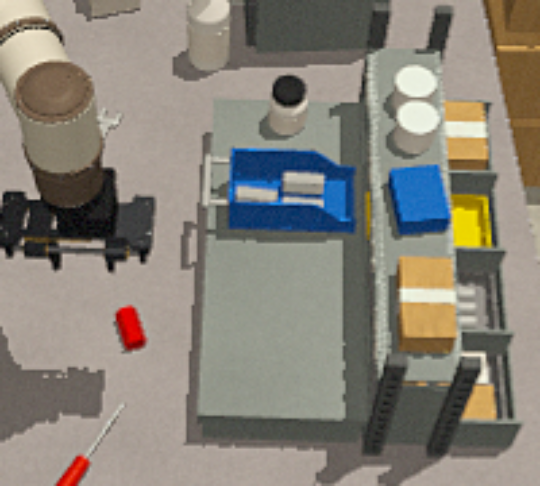

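View pics/top5.png

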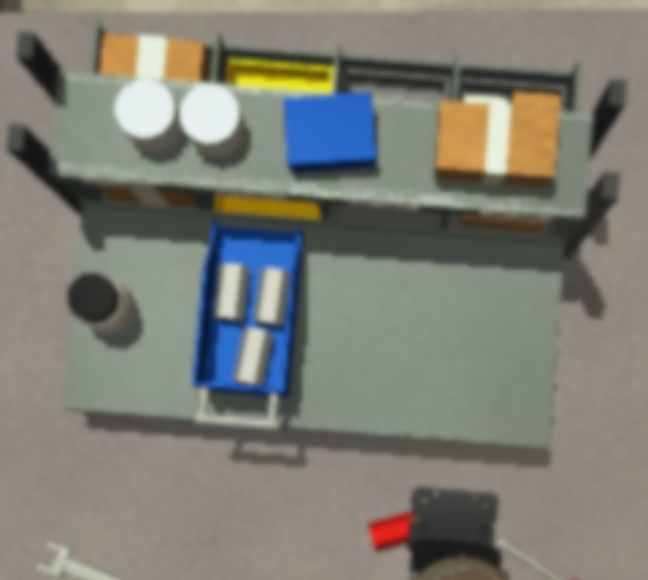

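```bash
python3 -c "
from h import *
for n in('top','scene'):
  c=camera(n);R=rack(cloud(c));px=c['pixels'].astype(int)
  y=(px[...,0]>110)&(px[...,1]>80)&(px[...,2]<60)&(px[...,0]<px[...,1]*1.6)&(abs(R[...,1]-.09)<.12)&(R[...,0]>0)&(R[...,0]<.25)
  for a,b in((0,.06),(.1,.23)):
    Q=R[y&(R[...,0]>a)&(R[...,0]<b)]; print(n,a,len(Q),Q.min(0) if len(Q) else 0,Q.max(0) if len(Q) else 0)
"
```

```text
top 0 215 [0.01955024 0.03671409 0.00400961] [0.04142627 0.15551002 0.04069785]
top 0.1 315 [0.15355854 0.03221549 0.00383151] [0.20973909 0.17675642 0.10814001]
scene 0 25 [0.00267368 0.06639875 0.02975327] [0.01442229 0.14864765 0.0928168 ]
scene 0.1 286 [0.13434712 0.05950893 0.00028544] [0.20976757 0.17785293 0.11197369]
```

```bash
python3 -c "
from h import *
rep(); go(W(-.263,.091,.262),Rt(-.2))"
```

```text
t 9.48 rack xyz [-0.388  -0.1331  0.2682] rot err vs Rt [-0.004  0.009  0.003] F rack [-0.6 -0.2  1.3] tq [ 0.07 -0.03  0.03] open 0.701
shift [-0.1244  0.2244  0.006 ] rot [ 0.004 -0.209 -0.003] |d| 0.257
```

```bash
python3 -m jog '-.02 .034 0 0 -.04 0;-.04 .068 0 0 -.08 0;-.06 .102 0 0 -.12 0;-.08 .136 0 0 -.16 0;-.1 .17 0 0 -.209 0' .42
python3 -c "
from h import *
rep(); go(W(-.263,.091,.262),Rt(-.2)); go(W(-.2506,.091,.201),Rt(-.2))"
```

```text
t: 9.9
position: [0.4634, 0.1313, 0.2682]
tool_rot: [0.101, 0.045, 0.994, -0.002]
force: [0.5, -0.2, -0.1]
opening: 0.407
t 9.9 rack xyz [-0.2865  0.0395  0.2682] rot err vs Rt [-0.005 -0.203  0.002] F rack [ 0.5 -0.1 -0.1] tq [ 0.02  0.23 -0.04] open 0.407
shift [-0.0217  0.0515  0.011 ] rot [ 0.004  0.003 -0.003] |d| 0.057
shift [-0.0215  0.0512  0.0732] rot [ 0.004  0.003 -0.003] |d| 0.092
```

```bash
python3 -m jog '-.01 .025 0 0 0 0;-.0215 .0515 .01 0 0 0;-.0215 .0515 .035 0 0 0;-.0215 .0515 .06 0 0 0;-.0215 .0515 .073 0 0 0'
python3 -c "
from h import *
rep(); go(W(-.2366,.091,.132),Rt(-.2))
for n in('top','scene'):
  c=camera(n);i=c['pixels'];cr=i[120:220,270:400] if n=='scene' else i[110:250,200:380]
  save(cv2.resize(cr,None,fx=4,fy=4,interpolation=cv2.INTER_CUBIC),n+'6.png')"
```

```text
t: 10.32
position: [0.5027, 0.1803, 0.1975]
tool_rot: [0.099, 0.044, 0.994, -0.004]
force: [-0.4, -0.6, -0.7]
opening: 0.291
t 10.32 rack xyz [-0.2516  0.0918  0.1975] rot err vs Rt [-0.001 -0.198  0.001] F rack [-0.3 -0.6 -0.7] tq [ 0.05  0.44 -0.01] open 0.291
shift [-0.0019 -0.0009  0.0671] rot [ 0.001 -0.002 -0.001] |d| 0.067
```

View pics/scene6.png

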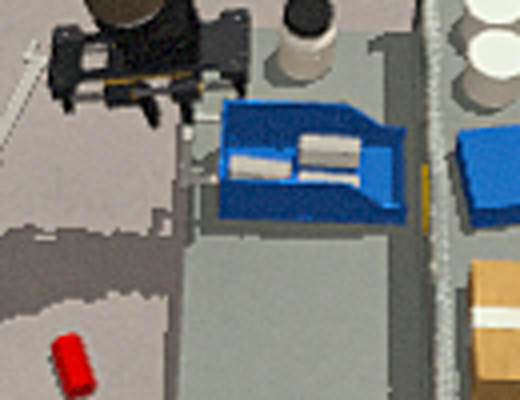

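View pics/top6.png

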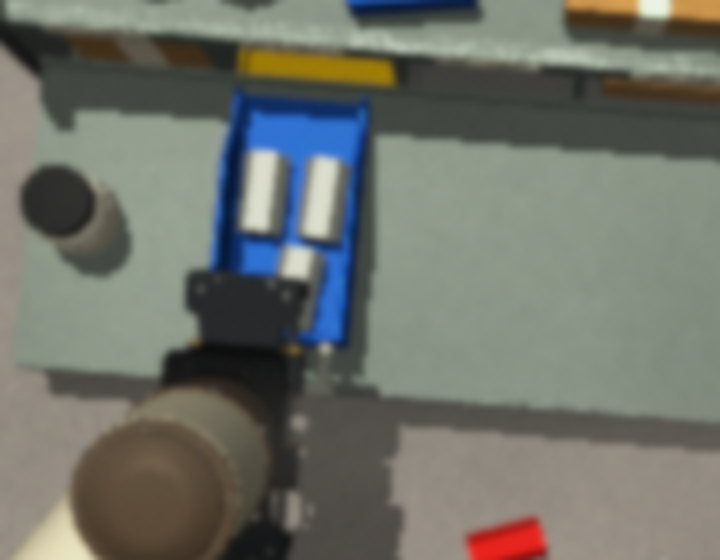

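```bash
python3 -m jog '-.002 -.001 .012 0 0 0;-.002 -.001 .024 0 0 0;-.002 -.001 .036 0 0 0;-.002 -.001 .048 0 0 0;-.002 -.001 .055 0 0 0'
python3 -c "
from h import *
rep(); go(W(-.2366,.091,.132),Rt(-.2))"
```

```text
t: 10.83
position: [0.5154, 0.1778, 0.1442]
tool_rot: [0.099, 0.044, 0.994, -0.004]
force: [-0.3, -0.2, 0.1]
opening: 0.291
t 10.83 rack xyz [-0.2388  0.0904  0.1442] rot err vs Rt [ 0.    -0.198  0.001] F rack [-0.3 -0.3  0.1] tq [0.12 0.39 0.02] open 0.291
shift [0.0002 0.0006 0.0124] rot [-0.    -0.002 -0.001] |d| 0.012
```

No contact force so far; go down a further 13 mm and close.

```bash
python3 -m jog '0 0 .004 0 0 0;0 0 .008 0 0 0;0 0 .013 0 0 0;0 0 .014 0 0 0;0 0 .014 0 0 0'
python3 -m jog '0 0 0 0 0 0;0 0 0 0 0 0;0 0 0 0 0 0;0 0 0 0 0 0;0 0 0 0 0 0' 1
python3 -c "
from h import *
rep(); print(.012/.087)"
```

```text
t: 11.25
position: [0.5181, 0.1775, 0.1304]
tool_rot: [0.098, 0.044, 0.994, -0.004]
force: [0.0, 0.2, 0.2]
opening: 0.29
t: 11.67
position: [0.5178, 0.1774, 0.1306]
tool_rot: [0.098, 0.044, 0.994, -0.005]
force: [-3.5, 0.5, 2.5]
opening: 0.123
t 11.67 rack xyz [-0.2364  0.0903  0.1306] rot err vs Rt [ 0.    -0.197  0.001] F rack [-3.5  0.2  2.5] tq [ 0.26  1.11 -0.01] open 0.123
0.13793103448275865
```

```bash
python3 -m jog '-.007 0 .0014 0 0 0;-.014 0 .0028 0 0 0;-.021 0 .0042 0 0 0;-.028 0 .0056 0 0 0;-.035 0 .007 0 0 0'
python3 -c "
from h import *
rep()"
```

```text
t: 12.08
position: [0.5519, 0.1734, 0.1305]
tool_rot: [0.097, 0.044, 0.994, -0.006]
force: [-8.9, 1.2, 6.9]
opening: 0.124
t 12.08 rack xyz [-0.2021  0.0893  0.1305] rot err vs Rt [ 0.003 -0.194  0.001] F rack [-8.9  0.4  6.9] tq [ 0.37  2.5  -0.03] open 0.124
```

```bash
python3 -m jog '-.004 0 .0006 0 0 0;-.008 0 .0011 0 0 0;-.012 0 .0016 0 0 0;-.016 0 .002 0 0 0;-.02 0 .0025 0 0 0'
python3 -c "
from h import *
rep()"
```

```text
t: 12.5
position: [0.5702, 0.1708, 0.1307]
tool_rot: [0.095, 0.045, 0.994, -0.007]
force: [-4.6, 0.6, -1.0]
opening: 0.126
t 12.5 rack xyz [-0.1836  0.0882  0.1307] rot err vs Rt [ 0.005 -0.19   0.002] F rack [-4.6  0.2 -1. ] tq [0.5  1.88 0.07] open 0.126
```

```bash
python3 -m jog '-.001 0 0 0 0 0;-.002 0 0 0 0 0;-.003 0 .0005 0 0 0;-.004 0 .0008 0 0 0;-.005 0 .001 0 0 0'
python3 -c "
from h import *
rep()
for n in('top','scene'):
  c,R,m,h=tote(n);Q=R[m&(R[...,1]>.02)&(R[...,1]<.16)]; print(n,len(Q),cv2.minAreaRect(Q[:,:2].astype(np.float32)),Q.min(0),Q.max(0))
  i=c['pixels'];cr=i[120:220,270:400] if n=='scene' else i[110:250,200:380]
  save(cv2.resize(cr,None,fx=4,fy=4,interpolation=cv2.INTER_CUBIC),n+'7.png')"
```

```text
t: 12.92
position: [0.5704, 0.1705, 0.1305]
tool_rot: [0.091, 0.045, 0.995, -0.008]
force: [-29.6, 10.6, 16.8]
opening: 0.127
t 12.92 rack xyz [-0.1834  0.088   0.1305] rot err vs Rt [ 0.007 -0.182  0.003] F rack [-30.4   8.   16.8] tq [3.17 7.82 0.4 ] open 0.127
top 166 ((-0.08197153359651566, 0.0924825519323349), (0.1415155827999115, 0.10070403665304184), 0.5774612426757812) [-0.15229003  0.04204895  0.14037695] [-0.01074717  0.14287814  0.16699673]
scene 224 ((-0.08209715038537979, 0.08942025154829025), (0.13893841207027435, 0.11505825817584991), 1.0775973796844482) [-0.15090916  0.03167096  0.14001958] [-0.01167183  0.14793762  0.17032927]
```

View pics/scene7.png

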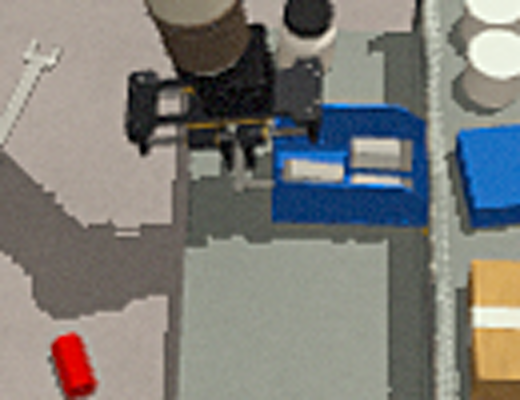

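View pics/top7.png

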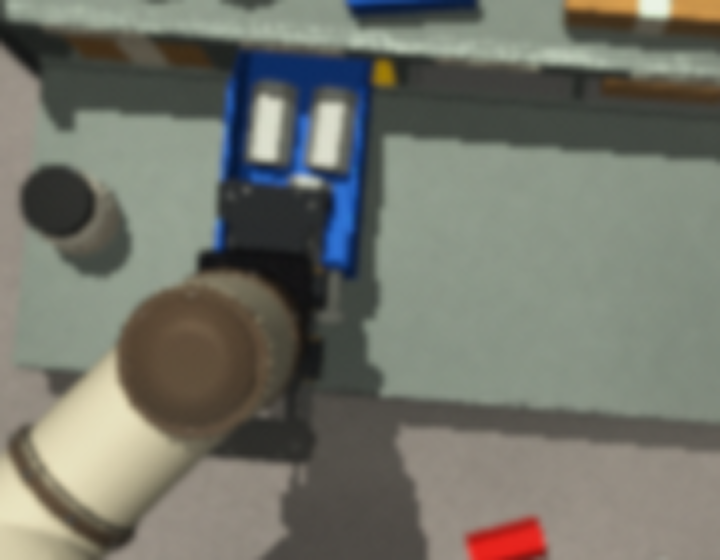

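```bash
python3 -m jog '0 0 0 0 0 0;0 0 0 0 0 0;0 0 0 0 0 0;0 0 0 0 0 0;0 0 0 0 0 0'
cat >> h.py <<'E'
def arc(ths,rx=-.1834,rz=.0505,y=.088,t0=-.19,bias=0.):
    # rows to tilt angles ths of the tote, from the measured pose
    for th in ths:
        x=rx*np.cos(th)+rz*np.sin(th)+bias; z=-rx*np.sin(th)+rz*np.cos(th)+.08
        go(W(x,y,z),Rt(t0+th))
E
python3 -c "
from h import *
rep();arc([.02,.04,.06,.08,.1])"
```

```text
t: 13.43
position: [0.57, 0.1705, 0.1305]
tool_rot: [0.09, 0.045, 0.995, -0.008]
force: [-7.2, 2.3, 4.1]
opening: 0.127
t 13.43 rack xyz [-0.1838  0.088   0.1305] rot err vs Rt [ 0.008 -0.181  0.002] F rack [-7.4  1.6  4.1] tq [0.93 2.1  0.15] open 0.127
shift [-0.0021 -0.     -0.0033] rot [-0.008  0.011 -0.002] |d| 0.004
shift [-0.0038 -0.     -0.0067] rot [-0.008  0.031 -0.002] |d| 0.008
shift [-0.0057 -0.0001 -0.01  ] rot [-0.008  0.051 -0.002] |d| 0.012
shift [-0.0076 -0.0001 -0.0133] rot [-0.008  0.071 -0.002] |d| 0.015
shift [-0.0095 -0.0001 -0.0166] rot [-0.008  0.091 -0.002] |d| 0.019
```

```bash
python3 -m jog '-.0021 0 -.0033 0 .02 0;-.0038 0 -.0067 0 .04 0;-.0057 0 -.01 0 .06 0;-.0076 0 -.0133 0 .08 0;-.0095 0 -.0166 0 .1 0'
python3 -c "
from h import *
rep();arc([.12,.14,.16,.18,.2],t0=-.18)"
```

```text
t: 13.85
position: [0.5748, 0.1698, 0.1475]
tool_rot: [0.038, 0.046, 0.998, -0.006]
force: [-6.1, 2.4, -0.9]
opening: 0.125
t 13.85 rack xyz [-0.179   0.0877  0.1475] rot err vs Rt [ 0.009 -0.076  0.003] F rack [-6.3  1.9 -0.9] tq [0.87 1.77 0.12] open 0.125
shift [-0.0033  0.0003 -0.0044] rot [-0.009  0.016 -0.003] |d| 0.005
shift [-0.005   0.0002 -0.0078] rot [-0.009  0.036 -0.003] |d| 0.009
shift [-0.0068  0.0002 -0.0111] rot [-0.009  0.056 -0.003] |d| 0.013
shift [-0.0087  0.0002 -0.0144] rot [-0.009  0.076 -0.003] |d| 0.017
shift [-0.0106  0.0002 -0.0177] rot [-0.009  0.096 -0.003] |d| 0.021
```

```bash
python3 -m jog '-.0033 0 -.0044 -.002 .018 -.001;-.005 0 -.0078 -.004 .036 -.002;-.0068 0 -.0111 -.006 .056 -.003;-.0087 0 -.0144 -.009 .076 -.003;-.0106 0 -.0177 -.009 .096 -.003'
python3 -c "
from h import *
rep();arc([.22,.24,.26,.28,.3],t0=-.18)
for n in('top','scene'):
  c=camera(n);i=c['pixels'];cr=i[120:220,270:400] if n=='scene' else i[110:250,200:380]
  save(cv2.resize(cr,None,fx=4,fy=4,interpolation=cv2.INTER_CUBIC),n+'8.png')"
```

```text
t: 14.27
position: [0.5817, 0.169, 0.165]
tool_rot: [-0.014, 0.044, 0.999, 0.0]
force: [-7.3, 3.0, 1.6]
opening: 0.128
t 14.27 rack xyz [-0.172   0.0875  0.165 ] rot err vs Rt [0.001 0.027 0.001] F rack [-7.6  2.4  1.6] tq [1.01 2.2  0.02] open 0.128
shift [-0.0039  0.0005 -0.0044] rot [-0.     0.013 -0.001] |d| 0.006
shift [-0.0056  0.0005 -0.0078] rot [-0.     0.033 -0.001] |d| 0.01
shift [-0.0074  0.0005 -0.0111] rot [-0.     0.053 -0.001] |d| 0.013
shift [-0.0093  0.0005 -0.0144] rot [-0.     0.073 -0.001] |d| 0.017
shift [-0.0112  0.0005 -0.0177] rot [-0.     0.093 -0.001] |d| 0.021
```

View pics/scene8.png

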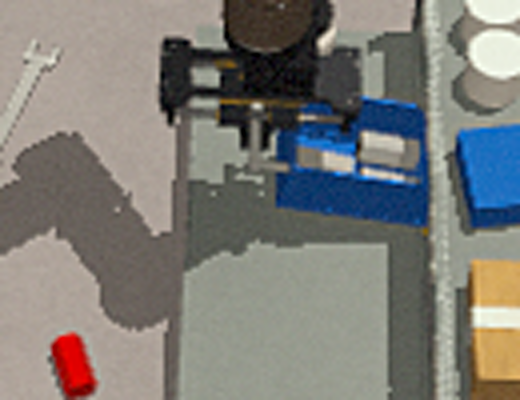

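```bash
python3 -m jog '-.0039 0 -.0044 0 .016 0;-.0056 0 -.0078 0 .035 0;-.0074 0 -.0111 0 .054 0;-.0093 0 -.0144 0 .073 0;-.0112 0 -.0177 0 .093 0'
python3 -c "
from h import *
rep();arc([.32,.34,.36,.38,.4],t0=-.18)"
```

```text
t: 14.78
position: [0.5909, 0.1682, 0.1823]
tool_rot: [-0.064, 0.045, 0.997, 0.002]
force: [-7.9, 4.1, 2.7]
opening: 0.128
t 14.78 rack xyz [-0.1628  0.0876  0.1823] rot err vs Rt [0.001 0.128 0.001] F rack [-8.2  3.4  2.7] tq [ 1.17  2.43 -0.05] open 0.128
shift [-0.0041  0.0004 -0.0039] rot [-0.001  0.012 -0.001] |d| 0.006
shift [-0.0058  0.0004 -0.0073] rot [-0.001  0.032 -0.001] |d| 0.009
shift [-0.0076  0.0004 -0.0106] rot [-0.001  0.052 -0.001] |d| 0.013
shift [-0.0095  0.0004 -0.0139] rot [-0.001  0.072 -0.001] |d| 0.017
shift [-0.0114  0.0004 -0.0172] rot [-0.001  0.092 -0.001] |d| 0.021
```

```bash
python3 -m jog '-.0041 0 -.0039 0 .016 0;-.0058 0 -.0073 0 .034 0;-.0076 0 -.0106 0 .053 0;-.0095 0 -.0139 0 .072 0;-.0114 0 -.0172 0 .092 0'
python3 -c "
from h import *
rep();arc([.42,.44,.46,.47,.48],t0=-.18)
for n in('top','scene'):
  c=camera(n);i=c['pixels'];cr=i[110:220,270:440] if n=='scene' else i[50:250,200:380]
  save(cv2.resize(cr,None,fx=4 if n=='scene' else 3,fy=4 if n=='scene' else 3,interpolation=cv2.INTER_CUBIC),n+'9.png')"
```

```text
t: 15.2
position: [0.6016, 0.1674, 0.1983]
tool_rot: [-0.114, 0.044, 0.993, 0.004]
force: [-10.6, 4.2, 5.1]
opening: 0.125
t 15.2 rack xyz [-0.1521  0.0877  0.1983] rot err vs Rt [0.002 0.228 0.   ] F rack [-10.9   3.3   5.1] tq [ 1.13  2.65 -0.15] open 0.125
shift [-0.0045  0.0003 -0.0037] rot [-0.002  0.012 -0.001] |d| 0.006
shift [-0.0062  0.0003 -0.007 ] rot [-0.002  0.032 -0.001] |d| 0.009
shift [-0.008   0.0003 -0.0104] rot [-0.002  0.052 -0.001] |d| 0.013
shift [-0.0089  0.0003 -0.0121] rot [-0.002  0.062 -0.001] |d| 0.015
shift [-0.0098  0.0003 -0.0137] rot [-0.002  0.072 -0.001] |d| 0.017
```

View pics/scene9.png

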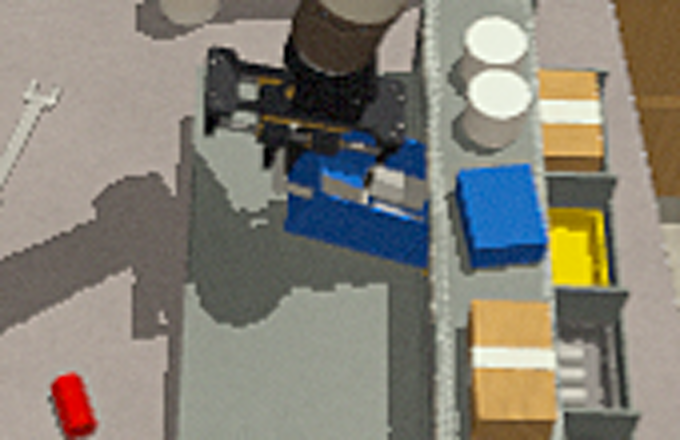

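View pics/top9.png

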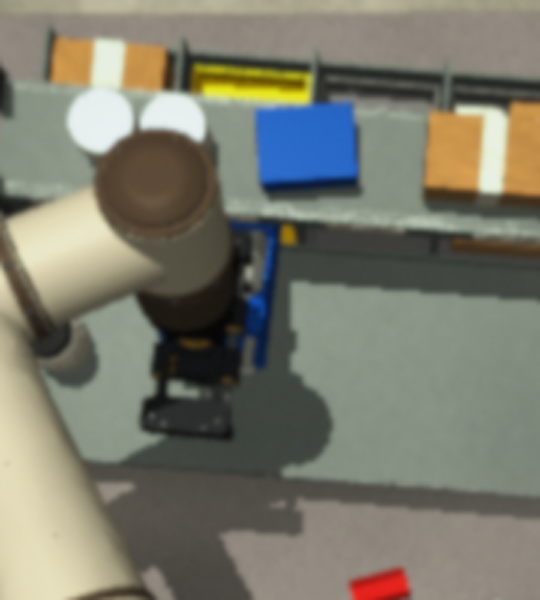

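```bash
python3 -m jog '-.004 0 -.0037 0 .012 0;-.0057 0 -.007 0 .024 0;-.0075 0 -.0104 0 .036 0;-.0089 0 -.0125 0 .048 0;-.0098 0 -.0142 0 .06 0'
python3 -c "
from h import *
rep();arc([.5,.51,.52,.53,.54],t0=-.22)
for n in('top','scene'):
  c=camera(n);i=c['pixels'];cr=i[110:220,270:440] if n=='scene' else i[50:250,200:380]
  save(cv2.resize(cr,None,fx=4 if n=='scene' else 3,fy=4 if n=='scene' else 3,interpolation=cv2.INTER_CUBIC),n+'10.png')"
```

```text
t: 15.72
position: [0.6119, 0.1663, 0.2112]
tool_rot: [-0.147, 0.043, 0.988, 0.005]
force: [-9.8, 3.0, 5.6]
opening: 0.125
t 15.72 rack xyz [-0.1416  0.0875  0.2112] rot err vs Rt [ 0.003  0.296 -0.   ] F rack [-10.1   2.2   5.6] tq [ 0.92  2.65 -0.12] open 0.125
shift [-0.0044  0.0005 -0.0025] rot [-0.003 -0.016 -0.   ] |d| 0.005
shift [-0.0052  0.0005 -0.0042] rot [-0.003 -0.006 -0.   ] |d| 0.007
shift [-0.0061  0.0005 -0.0058] rot [-0.003  0.004 -0.   ] |d| 0.008
shift [-0.007   0.0005 -0.0075] rot [-0.003  0.014 -0.   ] |d| 0.01
shift [-0.008   0.0005 -0.0092] rot [-0.003  0.024 -0.   ] |d| 0.012
```

View pics/scene10.png

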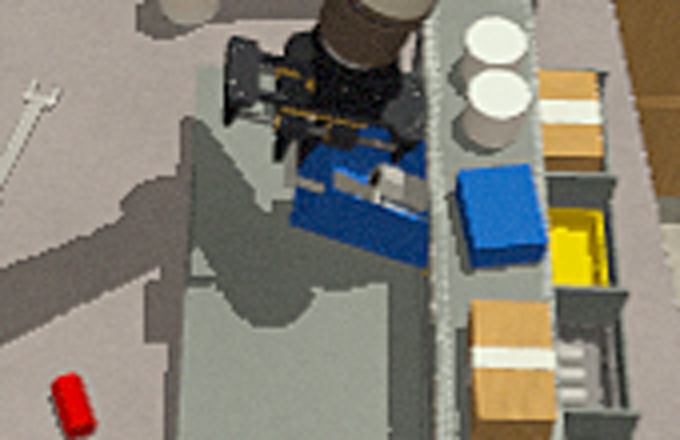

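View pics/top10.png

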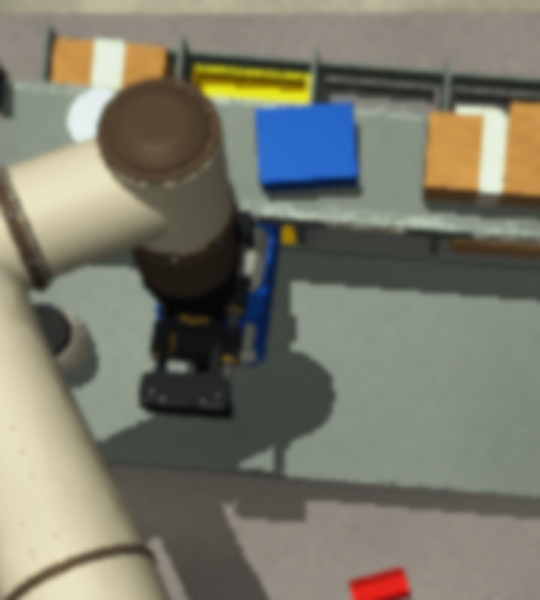

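```bash
python3 -m jog '-.0035 0 -.002 0 .01 0;-.0042 0 -.0035 0 .02 0;-.0048 0 -.005 0 .03 0;-.0053 0 -.006 0 .035 0;-.0058 0 -.007 0 .04 0'
python3 -c "
from h import *
rep();arc([.52,.54,.55,.56,.57],t0=-.18)
for n in('top','scene'):
  c=camera(n);i=c['pixels'];cr=i[110:220,270:440] if n=='scene' else i[50:250,200:380]
  save(cv2.resize(cr,None,fx=4 if n=='scene' else 3,fy=4 if n=='scene' else 3,interpolation=cv2.INTER_CUBIC),n+'11.png')"
```

```text
t: 16.23
position: [0.6177, 0.1657, 0.2176]
tool_rot: [-0.17, 0.043, 0.985, 0.006]
force: [-8.4, 2.6, 8.0]
opening: 0.127
t 16.23 rack xyz [-0.1358  0.0874  0.2176] rot err vs Rt [ 0.004  0.341 -0.001] F rack [-8.6  1.8  8. ] tq [ 0.87  2.29 -0.18] open 0.127
shift [-0.0025  0.0006  0.0019] rot [-0.004 -0.001  0.   ] |d| 0.003
shift [-0.0042  0.0006 -0.0015] rot [-0.004  0.019  0.   ] |d| 0.005
shift [-0.0051  0.0006 -0.0032] rot [-0.004  0.029  0.   ] |d| 0.006
shift [-0.0059  0.0006 -0.0049] rot [-0.004  0.039  0.   ] |d| 0.008
shift [-0.0068  0.0006 -0.0066] rot [-0.004  0.049  0.   ] |d| 0.01
```

View pics/scene11.png

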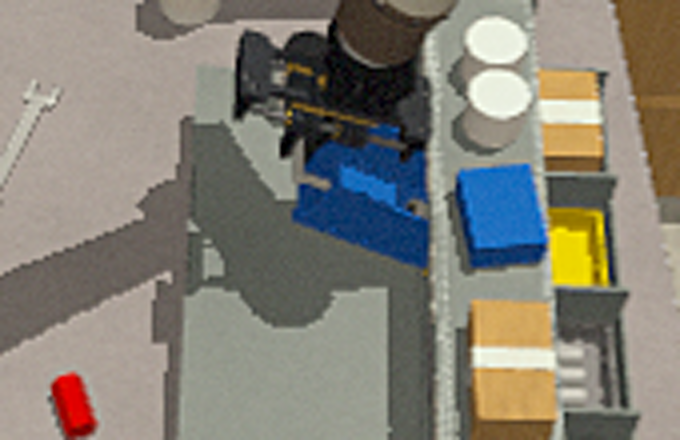

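View pics/top11.png

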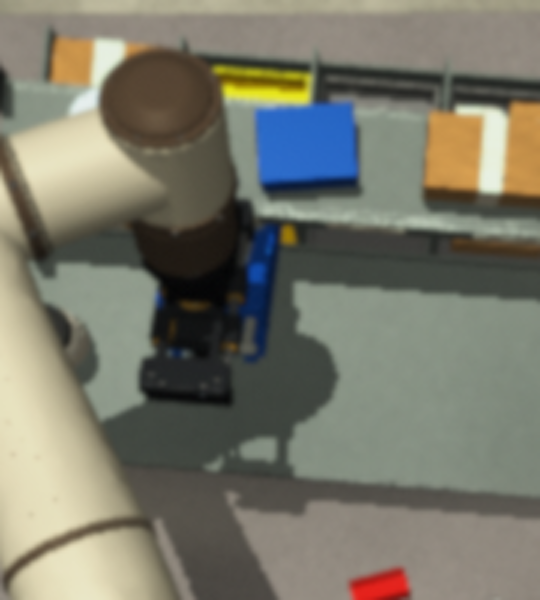

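```bash
python3 -m jog '-.002 0 .0 0 .005 0;-.003 0 -.001 0 .01 0;-.0035 0 -.0015 0 .015 0;-.004 0 -.002 0 .02 0;-.004 0 -.002 0 .02 0'
python3 -c "
from h import *
rep()
for n in('top','scene'):
  c=camera(n);i=c['pixels'];cr=i[110:220,270:440] if n=='scene' else i[50:250,200:380]
  save(cv2.resize(cr,None,fx=4 if n=='scene' else 3,fy=4 if n=='scene' else 3,interpolation=cv2.INTER_CUBIC),n+'12.png')"
```

```text
t: 16.75
position: [0.6202, 0.1652, 0.2201]
tool_rot: [-0.182, 0.042, 0.982, 0.006]
force: [-9.4, 1.2, 8.6]
opening: 0.125
t 16.75 rack xyz [-0.1333  0.0872  0.2201] rot err vs Rt [ 0.005  0.367 -0.003] F rack [-9.5  0.4  8.6] tq [ 0.92  2.71 -0.22] open 0.125
```

View pics/scene12.png

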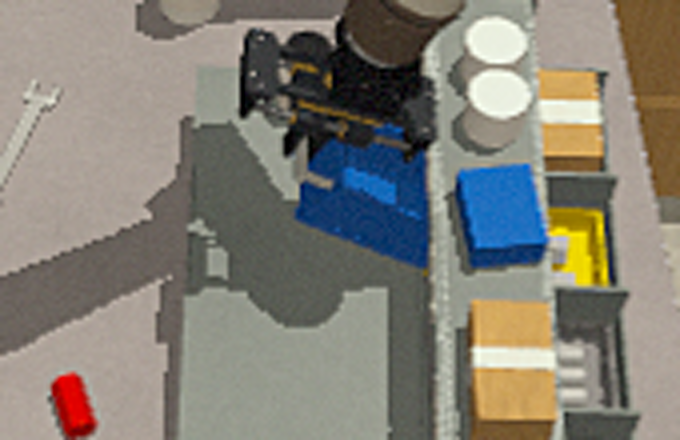

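View pics/top12.png

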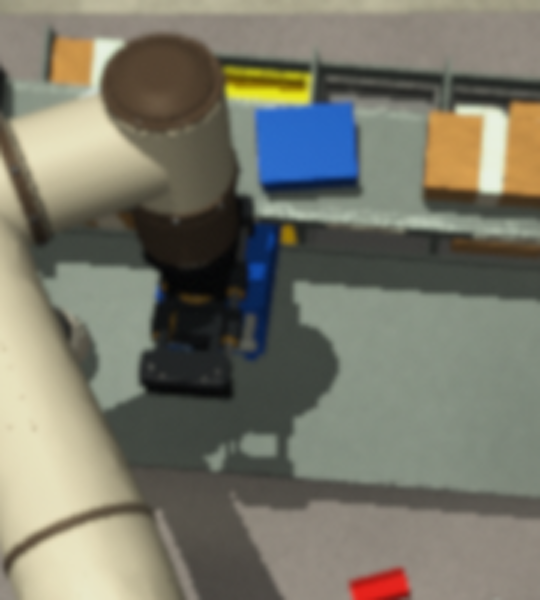

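```bash
python3 -m jog '0 0 -.0005 0 0 0;0 0 -.001 0 0 0;0 0 -.001 0 0 0;0 0 -.001 0 0 0;0 0 -.001 0 0 0'
python3 -c "
from h import *
rep()
for n in('scene',):
  c=camera(n);i=c['pixels'];cr=i[110:220,330:440]
  save(cv2.resize(cr,None,fx=5,fy=5,interpolation=cv2.INTER_CUBIC),n+'13.png')
  for l in ('nut0','nut2'):
    for d in recognise(n,l): print(d['bbox'],d['conf'])
  # wall tilt
  R=rack(cloud(c)); px=i.astype(int); b=(px[...,2]>px[...,0]+50)&(R[...,0]<-.01)&(R[...,0]>-.2)&(R[...,2]<.26)&(R[...,2]>.08)
  Q=R[b&(R[...,1]<.05)]; print(len(Q)); 
  # right wall lower edge
  for a in np.arange(-.16,-.01,.02):
    s=Q[(Q[:,0]>a)&(Q[:,0]<a+.02)]
    if len(s): print(round(a+.01,3),s[:,2].min().round(3),s[:,2].max().round(3))
"
```

```text
t: 17.27
position: [0.6205, 0.1651, 0.2209]
tool_rot: [-0.182, 0.042, 0.982, 0.006]
force: [-2.7, 1.1, 1.3]
opening: 0.129
t 17.27 rack xyz [-0.133   0.0871  0.2209] rot err vs Rt [ 0.005  0.367 -0.002] F rack [-2.8  0.8  1.3] tq [ 0.51  0.28 -0.1 ] open 0.129
[343.5, 141.5, 380.4, 175.2] 0.54
[252.4, 257.2, 272.4, 282.7] 0.43
[284.9, 204.7, 297.3, 220.5] 0.41
[343.5, 141.5, 380.4, 175.2] 0.54
[252.4, 257.2, 272.4, 282.7] 0.43
[284.9, 204.7, 297.3, 220.5] 0.41
345
-0.13 0.157 0.184
-0.11 0.144 0.206
-0.09 0.134 0.231
-0.07 0.119 0.221
-0.05 0.106 0.215
-0.03 0.092 0.198
-0.01 0.099 0.188
```

View pics/scene13.png

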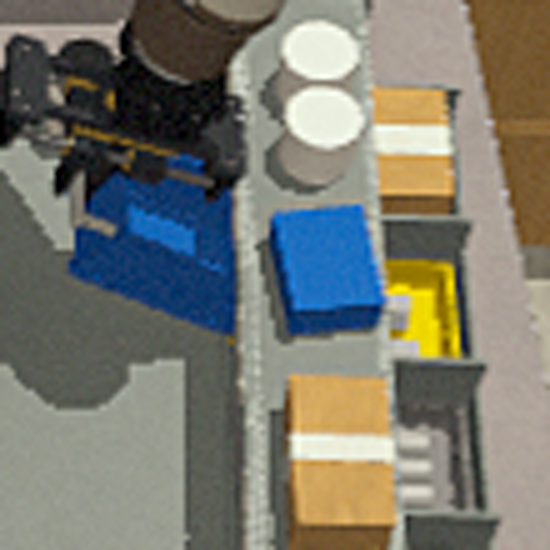

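```bash
python3 -c "
from h import *
arc([.52,.49,.46,.43,.40],t0=-.18,bias=-.002)"
```

```text
shift [0.0007 0.001  0.0066] rot [-0.005 -0.027  0.001] |d| 0.007
shift [0.0029 0.001  0.0119] rot [-0.005 -0.057  0.002] |d| 0.012
shift [0.0051 0.001  0.0172] rot [-0.005 -0.087  0.002] |d| 0.018
shift [0.007  0.0011 0.0225] rot [-0.005 -0.117  0.002] |d| 0.024
shift [0.0088 0.0011 0.028 ] rot [-0.005 -0.147  0.002] |d| 0.029
```

```bash
python3 -m jog '.0007 0 .006 0 -.027 0;.0029 0 .0119 -.002 -.057 0;.0051 0 .0172 -.003 -.087 0;.007 0 .0225 -.004 -.117 0;.0088 0 .028 -.005 -.147 0'
python3 -c "
from h import *
rep();arc([.37,.34,.31,.28,.25],t0=-.18,bias=-.002)
for n in('top','scene'):
  c=camera(n);i=c['pixels'];cr=i[110:220,330:440] if n=='scene' else i[50:200,230:350]
  save(cv2.resize(cr,None,fx=4,fy=4,interpolation=cv2.INTER_CUBIC),n+'14.png')"
```

```text
t: 17.83
position: [0.6013, 0.1669, 0.1984]
tool_rot: [-0.109, 0.043, 0.993, 0.005]
force: [-6.2, 3.2, 3.0]
opening: 0.128
t 17.83 rack xyz [-0.1523  0.0871  0.1984] rot err vs Rt [-0.     0.22  -0.002] F rack [-6.5  2.7  3. ] tq [0.7  1.19 0.  ] open 0.128
shift [0.0013 0.0009 0.0054] rot [ 0.    -0.03   0.003] |d| 0.006
shift [0.0035 0.0009 0.0106] rot [ 0.    -0.06   0.003] |d| 0.011
shift [0.0056 0.0009 0.0159] rot [ 0.    -0.09   0.003] |d| 0.017
shift [0.0075 0.0009 0.0213] rot [ 0.    -0.12   0.003] |d| 0.023
shift [0.0093 0.0009 0.0267] rot [ 0.    -0.15   0.003] |d| 0.028
```

View pics/scene14.png

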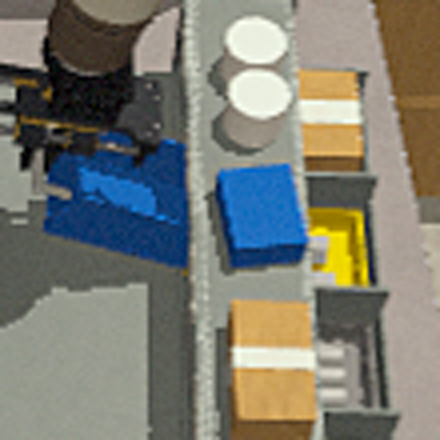

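View pics/top14.png

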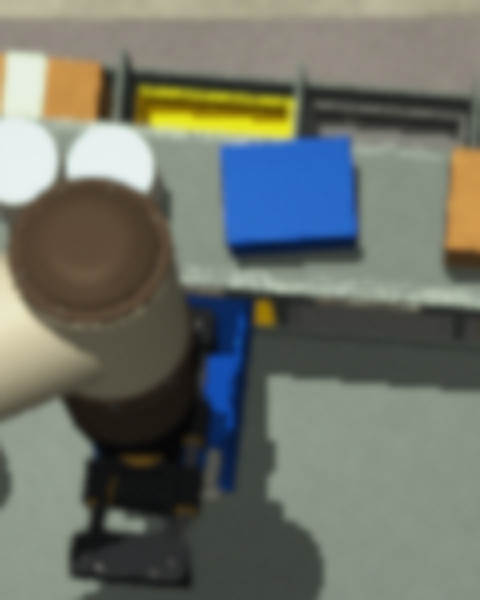

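```bash
python3 -m jog '.0013 0 .0054 0 -.03 0;.0035 0 .0106 0 -.06 0;.0056 0 .0159 0 -.09 .001;.0075 0 .0213 0 -.12 .002;.0093 0 .0267 0 -.15 .003'
python3 -c "
from h import *
rep();arc([.22,.19,.16,.13,.1],t0=-.18,bias=-.002)
for n in('top','scene'):
  c=camera(n);i=c['pixels'];cr=i[110:220,330:440] if n=='scene' else i[50:200,230:350]
  save(cv2.resize(cr,None,fx=4,fy=4,interpolation=cv2.INTER_CUBIC),n+'15.png')"
```

```text
t: 18.35
position: [0.5858, 0.1678, 0.174]
tool_rot: [-0.035, 0.044, 0.998, 0.001]
force: [-3.9, 0.7, 1.5]
opening: 0.126
t 18.35 rack xyz [-0.1678  0.0867  0.174 ] rot err vs Rt [0.001 0.069 0.   ] F rack [-3.9  0.4  1.5] tq [0.4  0.84 0.07] open 0.126
shift [0.0018 0.0013 0.0048] rot [-0.001 -0.029 -0.   ] |d| 0.005
shift [0.004  0.0014 0.01  ] rot [-0.001 -0.059 -0.   ] |d| 0.011
shift [0.0061 0.0014 0.0154] rot [-0.001 -0.089 -0.   ] |d| 0.017
shift [0.008  0.0014 0.0207] rot [-0.001 -0.119 -0.   ] |d| 0.022
shift [0.0098 0.0014 0.0262] rot [-0.001 -0.149 -0.   ] |d| 0.028
```

View pics/scene15.png

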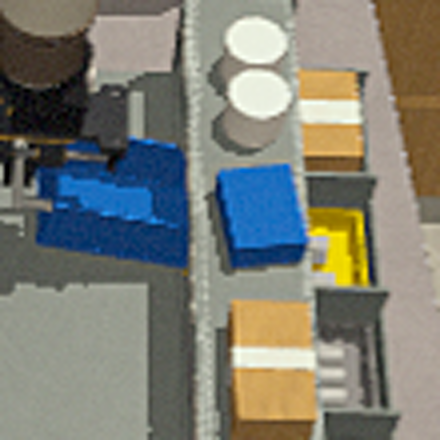

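View pics/top15.png

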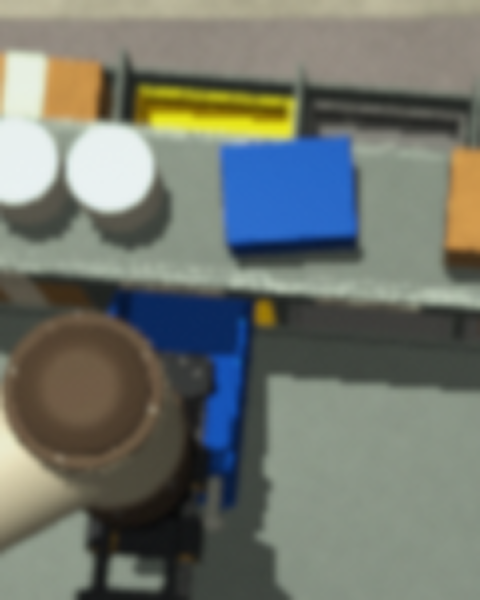

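```bash
python3 -m jog '.0018 0 .0048 0 -.029 0;.004 .001 .01 0 -.059 0;.0061 .001 .0154 0 -.089 0;.008 .001 .0207 0 -.119 0;.0098 .001 .0262 0 -.149 0'
python3 -c "
from h import *
rep();arc([.08,.06,.04,.02,.0],t0=-.18,bias=-.002)"
```

```text
t: 18.87
position: [0.5745, 0.1696, 0.148]
tool_rot: [0.04, 0.044, 0.998, -0.002]
force: [-0.6, 0.2, -0.8]
opening: 0.123
t 18.87 rack xyz [-0.1792  0.0874  0.148 ] rot err vs Rt [ 0.001 -0.08  -0.   ] F rack [-0.6  0.1 -0.8] tq [ 0.05  0.53 -0.06] open 0.123
shift [0.0018 0.0006 0.0029] rot [-0.001 -0.02   0.   ] |d| 0.003
shift [0.0034 0.0006 0.0063] rot [-0.001 -0.04   0.   ] |d| 0.007
shift [0.0048 0.0006 0.0098] rot [-0.001 -0.06   0.   ] |d| 0.011
shift [0.0063 0.0006 0.0134] rot [-0.001 -0.08   0.   ] |d| 0.015
shift [0.0076 0.0006 0.0169] rot [-0.001 -0.1    0.   ] |d| 0.019
```

```bash
python3 -m jog '.0018 0 .0029 0 -.02 0;.0034 0 .0063 0 -.04 0;.0048 0 .0098 0 -.06 0;.0063 0 .0134 0 -.08 0;.0076 0 .0167 0 -.1 0'
python3 -c "
from h import *
rep()
for n in('top','scene'):
  c=camera(n);i=c['pixels'];cr=i[110:220,290:440] if n=='scene' else i[50:230,230:350]
  save(cv2.resize(cr,None,fx=4 if n=='scene' else 3.3,fy=4 if n=='scene' else 3.3,interpolation=cv2.INTER_CUBIC),n+'16.png')"
```

```text
t: 19.28
position: [0.5694, 0.17, 0.1305]
tool_rot: [0.091, 0.044, 0.995, -0.005]
force: [-1.1, 0.1, -0.7]
opening: 0.128
t 19.28 rack xyz [-0.1844  0.0874  0.1305] rot err vs Rt [ 0.001 -0.182  0.   ] F rack [-1.1  0.  -0.7] tq [0.03 0.56 0.02] open 0.128
```

View pics/scene16.png

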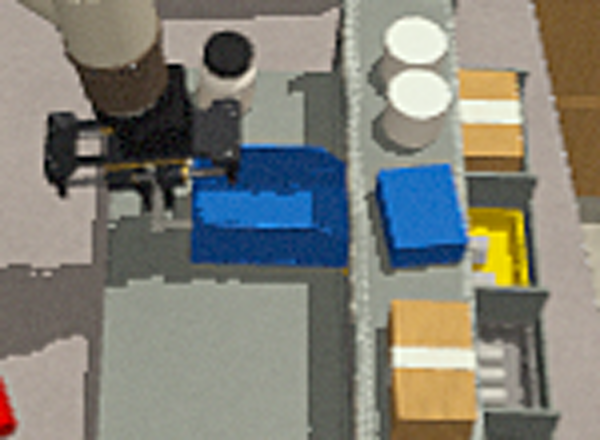

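View pics/top16.png

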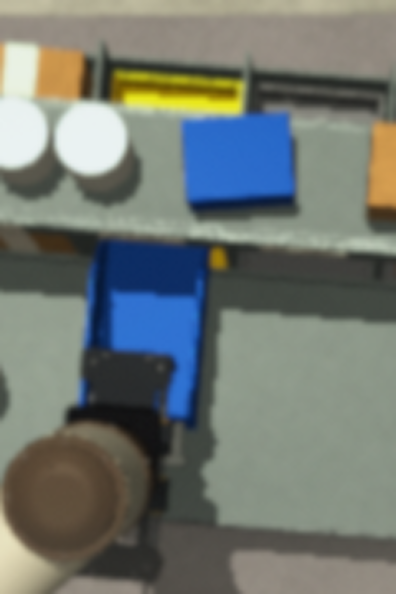

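```bash
python3 -m jog '0 0 0 0 0 0;0 0 0 0 0 0;0 0 0 0 0 0;0 0 0 0 0 0;0 0 0 0 0 0' .42
python3 -c "
from h import *
rep()"
python3 -m jog '0 0 -.006 0 0 0;0 0 -.015 0 0 0;0 0 -.03 0 0 0;0 0 -.05 0 0 0;0 0 -.075 0 0 0'
python3 -m jog '0 0 -.03 0 0 0;.03 0 -.06 0 0 0;.06 0 -.08 0 0 0;.1 0 -.08 0 0 0;.14 0 -.08 0 0 0'
python3 -m jog '.03 -.02 0 0 0 0;.06 -.04 0 0 0 0;.06 -.08 0 0 0 0;.06 -.12 0 0 0 0;.06 -.16 0 0 0 0'
python3 -c "
from h import *
rep()
for n in('top','scene'):
  c,R,m,h=tote(n);Q=R[m&(R[...,1]>.02)&(R[...,1]<.16)]; print(n,len(Q),cv2.minAreaRect(Q[:,:2].astype(np.float32)),Q.min(0),Q.max(0))
  H=R[h&(R[...,1]>.02)&(R[...,1]<.16)];print('bar z',np.percentile(H[:,2],[50,95]) if len(H) else 0)
  i=c['pixels'];save(i,n+'17f.png');cr=i[110:220,290:440] if n=='scene' else i[50:230,230:350]
  save(cv2.resize(cr,None,fx=5 if n=='scene' else 3.3,fy=5 if n=='scene' else 3.3,interpolation=cv2.INTER_CUBIC),n+'17.png')
  for d in recognise(n,'nut0'): print(np.round(d['bbox']),d['conf'])"
```

```text
t: 19.8
position: [0.5698, 0.1702, 0.1311]
tool_rot: [0.091, 0.044, 0.995, -0.004]
force: [-0.5, 0.9, 0.1]
opening: 0.281
t 19.8 rack xyz [-0.1839  0.0877  0.1311] rot err vs Rt [ 0.001 -0.182 -0.001] F rack [-0.6  0.9  0.1] tq [0.15 0.32 0.06] open 0.281
t: 20.22
position: [0.5555, 0.1711, 0.2055]
tool_rot: [0.09, 0.044, 0.995, -0.005]
force: [0.8, 1.1, 0.5]
opening: 0.287
t: 20.63
position: [0.4034, 0.185, 0.2613]
tool_rot: [0.092, 0.044, 0.995, -0.003]
force: [-1.0, 1.2, -0.2]
opening: 0.289
t: 21.05
position: [0.3293, 0.0305, 0.251]
tool_rot: [0.093, 0.041, 0.995, -0.001]
force: [1.2, -0.1, -0.0]
opening: 0.288
t 21.05 rack xyz [-0.4112 -0.0727  0.251 ] rot err vs Rt [-0.005 -0.186 -0.005] F rack [ 1.2 -0.  -0. ] tq [ 0.07  0.2  -0.01] open 0.288
top 258 ((-0.08354359865188599, 0.0914359986782074), (0.13970620930194855, 0.1005997359752655), 0.3371899425983429) [-0.15355701  0.04113161  0.14053071] [-0.01340639  0.14189319  0.16810352]
bar z [0.14830295 0.15222965]
[197.  75. 396. 132.] 0.26
scene 269 ((-0.08244584500789642, 0.08685382455587387), (0.13884897530078888, 0.10942709445953369), 1.2865649461746216) [-0.15189546  0.03111489  0.14000531] [-0.01209325  0.14165018  0.17010291]
bar z [0.14666569 0.15279861]
[285. 205. 296. 222.] 0.47
```

View pics/scene17.png

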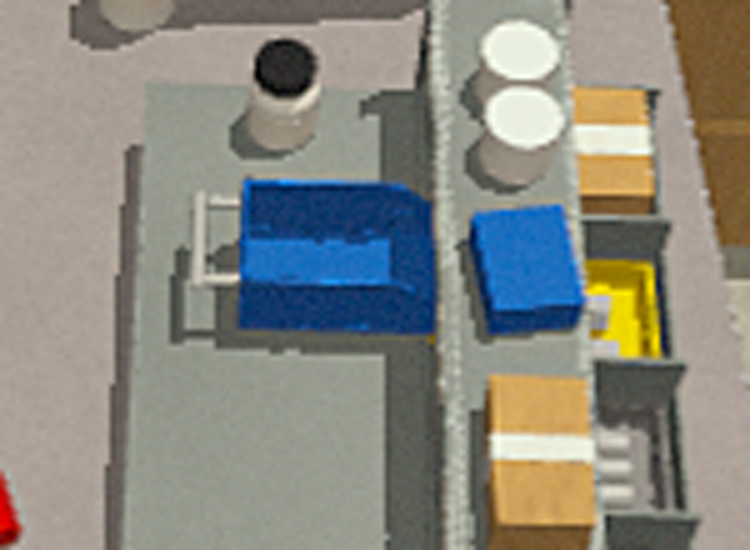

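View pics/top17.png

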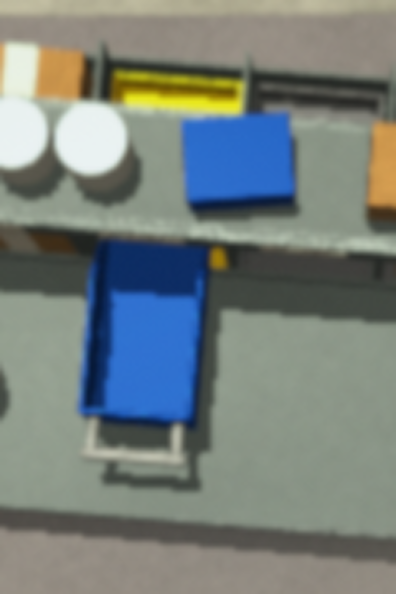

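View pics/scene17f.png

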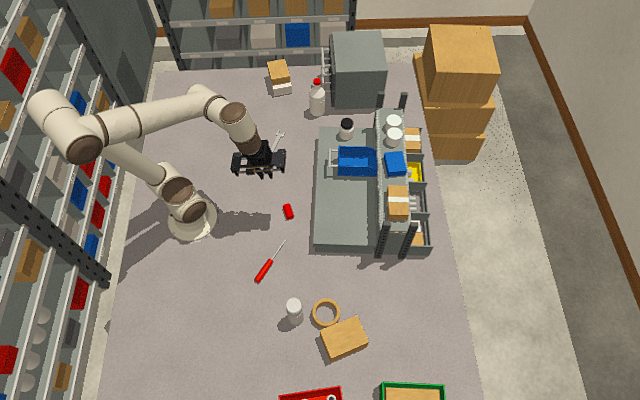

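```bash
python3 -c "
from h import *
print(env.close_job())"
```

```text
the job is handed in; nothing more can be done
None
```

The job is handed in at about 21 s. I could only confirm two of the three nuts in the yellow tray by eye; the third should be under the shelf, where neither camera can see.

- **Sliding:** I pushed the tote sideways about 0.22 m until it stood before the yellow tray's pigeonhole, the one at y 90. I then gripped the rear handle and pushed the tote forward until it butted against the lip. The force there peaked at about 30 N.
- **Tipping:** I tipped it about the runners' front ends. The tool turned about 0.55 rad; a rough image measurement of the wall gave about 0.58 rad, still short of the 0.65 rad where the sides touch the shelf. The nuts slid out at about 0.5 rad. I lowered the tote, let go and moved the arm clear.

Last checks:
- **Tote:** it stands flat against the lip and the visible inside is empty. It is square to within about 0.02 rad, with its centre at rack y 0.087 to 0.091 m; the two cameras differ by about 4 mm.
- **Nuts:** two show at the back of the yellow tray in the scene picture. The third was not seen anywhere in the tote, on the ledge or on the bench. The recogniser did not report any nut in the tray.
- **Bystanders:** by eye, the ones in the last full scene picture are where they were; I did not measure them.
- **Gripper:** it touches nothing, with forces near zero.

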